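# Pack two camera lenses from the display rack into their case and close it

### The arm

A 6-joint arm with a two-finger parallel gripper is mounted at the origin on the work surface. World frame = base frame: x ahead of the robot, y to its left, z up, the work surface at z = 0. Lengths are in m, angles in rad, forces in N, time in s.
With the tool pointing down it reaches from about 0.25 to 0.725 m from the base axis. Payload 4 kg.
Tool frame: the origin (TCP) lies midway between the tips of the shut fingers; the grasp point (between the pads) lies 19 mm behind it; z points along the fingers, y is the direction in which the jaws open and shut (so a half turn about z gives the same grasp; the last joint's range is limited). The gripper opens to 85 mm and grips with 20 to 120 N. Pads are 22 mm wide; open, the fingers measure 114 mm over their backs; the gripper's body (76 mm by 85 mm) begins 54 mm behind the grasp point. The pads swing forward as they close: fully open they stand 13 mm farther back than shut.
Start: joints at [1.247, 0.241, 0.005, 1.335, 0, 1.571], TCP at [0.159, 0.474, 0.231] pointing down, gripper open.
Joint ranges: [-2.72, 2.72], [-1.05, 1.87], [-1.09, 1.28], [-1.99, 2.15], [-1.42, 1.44], [-3.14, 3.14]. Speed limits (rad/s): [2.79, 2.79, 3.14, 3.14, 3.14, 3.14].

### API

Orientations are given as a unit quaternion [x, y, z, w].
In Python, from workcell import bot, vision gives the robot as it stands. The module is installed in compiled form; this text tells all that it offers.
- The arm moves only by the tool send_rows, never from a script. Its argument "targets" is a list that holds one entry, the list of rows, each a list of 5 numbers: the shift along the world's x, y, z in cm, then the turn about the world's z in rad, then the finger opening in cm, from 0 to 8.54. A call has 1 to 12 rows; each row is the pose to reach, as a shift and turn from the pose commanded when the call began; what a row does not reach only later rows make up. A row lasts 1/8 s, in which the tool goes at most 62.5 mm and 10.7 degrees, less where a joint would pass 70% of its speed; a pose out of reach is approached as far as the arm can. A call with a gripper value outside its range is refused whole. The fingers move at their own pace and stop on an object; the grip force is fixed at half the most. Time passes only in rows, so rows that repeat a pose let the fingers close. It gives the time, the measured TCP pose, the force and the opening at its end, in the units of the state.
- bot.get_obs(): the state, without advancing time (a new reading comes with each control period).
- vision.camera(name): name is "scene" or "top" or "wrist"; returns the picture (400x640x3 uint8, red, green, blue); there is no depth.
- vision.get_calibration(name): a dict with "vertical_fov" (degrees; the focal length in pixels is half the picture's height over the tangent of half this angle, whatever the lens; pixels are square), "cx", "cy" (the principal point, pixels), "rvec" (rotation vector, rad) and "tvec" (3), from world to camera coordinates, as OpenCV has them; the wrist camera has in their place "T_tool_cam" (4x4, takes a point from camera to tool coordinates, whose origin is the TCP and whose axes are the flange's). Camera axes: x right, y down, z forward; pixel columns grow to the right and rows downward; lengths in m; the calibration is good to about 2 mm. The wrist camera is an equidistant fisheye: a pixel r from the principal point sees the ray r / f radians off the axis. A picture is of the moment at which its call begins: read the wrist's pose just before it. get_calibration takes no time and is no camera call.
- bot.job_done(): hands the job in, once; it reports no verdict.
Trained networks look in the newest picture that a camera, given by its name, has taken for a name from the list of things; names that differ only in an ending like _2 or _b are one class to them, and where a whole thing is asked for, a point or a joint stands for the part that bears it (a point fixed in the world has none). Each returns a list of dicts, best first, with "score" (0 to 1); they miss things now and then, are a little off and sometimes report something else, mostly with a low value. They report only what shows in the picture. A call takes as long as a camera call.
- vision.boxes_of(target, camera): "uv" ([column, row] in pixels, amid what is visible of it).
The state is a dict: "clock": time; "joint_pos": joint angles; "joint_vel": joint speeds; "tau": joint torques, N m; "eef_pos": TCP position; "tool_rot": TCP orientation; "ft_force": force on the tool from outside, world axes, zero at the start; "ft_torque": the same for the moment, N m; "grip_width": finger opening in m.
Only numpy, scipy, OpenCV 4.12 (cv2) and the standard library are available. Lean on these libraries where they do the work, as an engineer would, in place of code of your own. Each camera call takes 0.05 s, during which the arm holds its last target.

### The job

The two camera lenses standing on the lower board of the display rack are sold: bring each out from under the wire top shelf and stand it upright, front glass up, in its own compartment of the open aluminium case, the tall lens in the deep one and the short lens in the shallow one, so that nothing stands above the rim. Set them down gently, never let one fall, then close the lid fully and without slamming it. Do not bump the rack, and leave everything else on the rack and the bench standing where it is.

Things in the scene. Friction and masses are not known exactly. Their poses are not given: they have to be found in the camera images.
- long_lens_mid (a point): tall lens: black upright cylinder with ribbed rubber rings and a glass front on top, 56 mm diameter, 106 mm tall, 0.32 to 0.52 kg; the point is on its axis half-way up (53 mm above its underside), z up along its axis
- short_lens_mid (a point): short lens: same look and 56 mm diameter, 68 mm tall, 0.21 to 0.36 kg; the point is on its axis half-way up (34 mm above its underside), z up along its axis
- rack: open display rack fixed on the bench: a wooden lower board and a steel-wire top shelf, both 150 mm deep (x) and 500 mm wide (y), on four 12 mm square corner posts; origin at the centre of its underside, x from its front (robot side, at x = -75 mm) to its back. Board's top 18 mm above the bench; on it lenses, vase and speaker stand in one row, any order, about 108 mm apart in y, axes 25 to 38 mm behind the front edge
- rack_edge (a point): middle of the lower front edge of the rack's wire top shelf (the overhang), axes as the rack's: underside 252 mm, top 264 mm above the bench, a few low pieces on it. An upright tool cannot reach the row below; one tilted 35 degrees (fingers pointing down and to the rack's back, closing along the rack's y, gripping a lens near its top) fits
- case: aluminium photo case fixed on the bench, 150 mm (x) by 240 mm (y), rim 130 mm above the bench, walls 8 mm; origin at the centre of its underside, x from its front (robot side) to the hinge. Two front compartments, 84 mm (x) by 109 mm (y), side by side, a 6 mm divider between (top 90 mm above the bench); behind them a 5 mm wall (top 120 mm) and a narrow trough with lens caps
- deep_well (a point): centre of the floor of the deep compartment (the case's +y side), for the tall lens: floor 20 mm above the bench, 110 mm below the rim; axes as the case's. At case x = -25 mm, y = +57.5 mm
- shallow_well (a point): centre of the floor of the shallow compartment (the case's -y side), for the short lens: floor 58 mm above the bench, 72 mm below the rim; axes as the case's. At case x = -25 mm, y = -57.5 mm
- lid (a joint): lid angle in rad: 0 closed, 1.57 standing upright; starts at 1.15 to 1.6, below 1.57 leaning over the compartments; stops at 1.75. Its stiff friction hinge (0.45 N m) holds it at any angle; about 3 to 5 N at its free edge moves it
- lid_hinge (a point): middle of the lid's hinge line, at case x = +75 mm, 130 mm above the bench; its axes turn with the lid: x from the lid's free edge to the hinge, y along the hinge, z out of the outer face. The lid is a hollow tray 150 mm from hinge to free edge, 240 mm wide, 24 mm deep: outer face at z = +24 mm from the hinge line
- lid_edge (a point): middle of the lid's free edge on its outer face (150 mm from the hinge line, 24 mm out); when closed it is at the front of the case, 154 mm above the bench
- vase: bystander on the rack: green glass vase, 58 mm diameter, 105 mm tall; origin at the centre of its underside
- speaker: bystander on the rack: grey fabric-covered round speaker, 59 mm diameter, 88 mm tall; origin at the centre of its underside
- compact_camera: bystander on the bench: silver compact camera lying on its back, 62 x 110 mm, 40 mm high with its lens; origin at the centre of its underside
- dish: bystander on the bench: blue ceramic bowl, 104 mm diameter, 32 mm high; origin at the centre of its underside
- mug: bystander on the bench: white mug, 78 mm diameter, 90 mm tall, handle at +y; origin at the centre of its underside
- brass_bell: bystander on the bench: brass hand bell, 68 mm diameter, 99 mm tall; origin at the centre of its underside
- cassettes: bystander on the bench behind the rack: pile of three cassette boxes, 70 x 109 mm, 50 mm high; origin at the centre of its underside

How it is judged:
On the way:
1. both lenses stand upright and released in their own compartments, below the rim, with the lid still open (horizontal distance between long_lens_mid and deep_well below 0.035 m and z of long_lens_mid in the frame of deep_well between 0.045 and 0.059 m and angle between each of long_lens_mid, short_lens_mid's own z axis and vertical below 0.1 rad and horizontal distance between short_lens_mid and shallow_well below 0.035 m and z of short_lens_mid in the frame of shallow_well between 0.026 and 0.04 m and contact force between the fingers and long_lens below 0.2 N and contact force between the fingers and short_lens below 0.2 N and value of joint lid above 0.6 rad), for 0.2 s.
At the end, for the whole second after the job is handed in: Tall lens in the deep, short lens in the shallow compartment, each upright (0.10 rad), on its floor (height +6/-8 mm), within 35 mm of the compartment centre, released, at rest; lid closed (under 0.04 rad); all bystanders within 20 mm of their start, upright (0.2 rad) (horizontal distance between long_lens_mid and deep_well below 0.035 m and z of long_lens_mid in the frame of deep_well between 0.045 and 0.059 m and angle between each of long_lens_mid, short_lens_mid's own z axis and vertical below 0.1 rad and horizontal distance between short_lens_mid and shallow_well below 0.035 m and z of short_lens_mid in the frame of shallow_well between 0.026 and 0.04 m and contact force between the fingers and long_lens below 0.2 N and contact force between the fingers and short_lens below 0.2 N and value of joint lid below 0.04 rad and linear speed of each of long_lens, short_lens below 0.02 m/s and distance of each of vase, speaker, compact_camera, dish, mug, brass_bell, cassettes from where it was at the start of the episode below 0.02 m and angle between each of vase, speaker, compact_camera, dish, mug, brass_bell, cassettes's own z axis and vertical below 0.2 rad); the robot touches nothing.
It fails at once if a bystander is shifted by more than 20 mm or tipped (distance of any of vase, speaker, compact_camera, dish, mug, brass_bell, cassettes from where it was at the start of the episode above 0.02 m or angle between any of vase, speaker, compact_camera, dish, mug, brass_bell, cassettes's own z axis and vertical above 0.35 rad).
It fails at once if a lens is let fall (faster than 0.5 m/s out of the fingers) ((linear speed of long_lens above 0.5 m/s and contact force between the fingers and long_lens below 0.1 N) or (linear speed of short_lens above 0.5 m/s and contact force between the fingers and short_lens below 0.1 N)).
It fails at once if a lens is tipped over (more than 0.8 rad) (angle between any of long_lens_mid, short_lens_mid's own z axis and vertical above 0.8 rad).
It fails at once if the lid is slammed (faster than 1.5 rad/s in the last 0.2 rad) (value of joint lid below 0.2 rad and velocity of joint lid below -1.5 rad/s).
It fails at once if the robot bumps the rack with more than 15 N (contact force between any of the arm, the fingers and rack above 15 N).
It also fails if it takes over 72 s, if anything falls off the work surface, if the arm or the gripper's body presses on something with over 40 N, if the wrist force passes 120 N, or if a joint passes its speed limit or range.

## Working session

There is one attempt and no reset: what is moved stays moved. The work goes in short steps, Python scripts to look and compute and a tool call to move; the robot and the scene stay as the last step left them, time stands still between calls to the robot, and variables do not carry over. Pictures are saved under pics/ and viewed, and the job is handed in when it is done.

Besides the shell and the picture viewer there is one more tool, called in YAML: its name, and indented under it one key for each argument. send_rows: Moves the arm, as the interface text tells. Its arguments: {"type":"object","properties":{"targets":{"type":"array"}},"required":["targets"]}

```bash
ls -la; mkdir -p pics
cat > h.py <<'E'
import numpy as np, cv2
from workcell import bot, vision
from scipy.spatial.transform import Rotation as R
E
python3 - <<'E'
from h import *
for n in ['scene','top','wrist']:
    o=bot.get_obs()
    im=vision.camera(n); cv2.imwrite(f'pics/{n}0.png',im[:,:,::-1]); c=vision.get_calibration(n); print(n,c)
    if n=='scene' or n=='top':
        for t in ['long_lens_mid','short_lens_mid','rack','case','lid','vase','speaker','compact_camera','dish','mug','brass_bell','cassettes']:
            print(t,[(np.round(d['uv']).astype(int).tolist(),round(d['score'],2)) for d in vision.boxes_of(t,n)][:3])
print(bot.get_obs())
E
```

```text
total 12
drwxr-xr-x  3 agent agent 4096 Dec  6 14:29 .
drwxr-xr-x 23 root  root  4096 Dec  6 14:29 ..
drwxr-xr-x  2 agent agent 4096 Dec  6 14:29 pics
scene {'vertical_fov': 44.650835079638384, 'cx': 318.3330541197449, 'cy': 202.2247181583446, 'rvec': array([ 1.51219416, -2.52556349,  0.39843795]), 'tvec': array([0.27850151, 0.53640722, 1.55665788])}
long_lens_mid [([287, 232], 0.77), ([467, 168], 0.16)]
short_lens_mid [([232, 263], 0.61), ([287, 231], 0.56)]
rack [([260, 221], 0.82), ([289, 232], 0.35)]
case [([420, 186], 0.57)]
lid [([418, 159], 0.89), ([312, 213], 0.68)]
vase [([313, 216], 0.74), ([420, 156], 0.47)]
speaker [([258, 245], 0.59), ([313, 211], 0.42), ([417, 184], 0.22)]
compact_camera [([354, 256], 0.95), ([289, 231], 0.53)]
dish [([281, 293], 0.96), ([421, 157], 0.25)]
mug [([178, 323], 0.59)]
brass_bell [([467, 171], 0.81)]
cassettes [([282, 171], 0.84)]
top {'vertical_fov': 54.16648560609689, 'cx': 324.3403090127028, 'cy': 203.4734683987623, 'rvec': array([ 2.15578588, -2.09318222,  0.22449317]), 'tvec': array([-0.0292061 ,  0.59415281,  1.28137238])}
long_lens_mi
[... 826 characters left out ...]
)}
{'clock': 1.35, 'joint_pos': array([1.24701407e+00, 2.40621685e-01, 5.00406827e-03, 1.33520355e+00,
       4.93389739e-06, 1.57079156e+00]), 'joint_vel': array([-3.13621931e-05, -1.19406213e-03, -7.12513242e-05, -1.79551145e-03,
       -5.70027267e-04, -5.41465591e-04]), 'tau': array([ 6.92413087e-04, -3.72215617e+01,  2.52689123e+01,  1.27445299e-03,
        5.39049313e-05,  3.46836970e-06]), 'eef_pos': array([0.1590758 , 0.47401973, 0.23129718]), 'tool_rot': array([ 1.61182542e-01,  9.86924611e-01, -1.18613226e-05, -4.43685967e-06]), 'ft_force': array([-0.63371103,  0.17925448,  0.96875287]), 'ft_torque': array([-0.01990033, -0.04191332,  0.00019779]), 'grip_width': 0.08517821082092374}
```

```bash
cd pics; python3 -c "
import cv2
for n in ['scene','top']:
    im=cv2.imread(n+'0.png'); cv2.imwrite(n+'0z.png',cv2.resize(im[110:350,120:520],(800,480),interpolation=cv2.INTER_CUBIC))"
```

```text
(no output)
```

View pics/scene0.png

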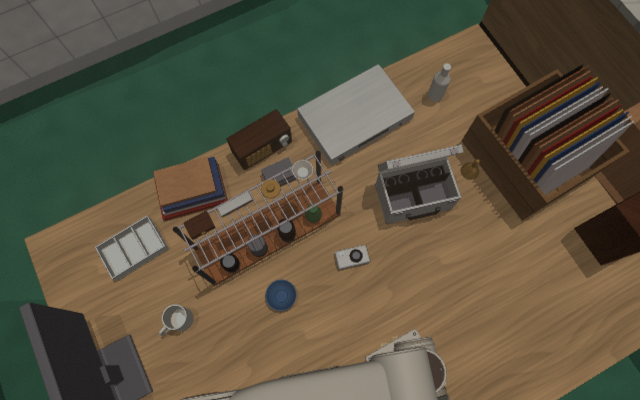

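View pics/scene0z.png

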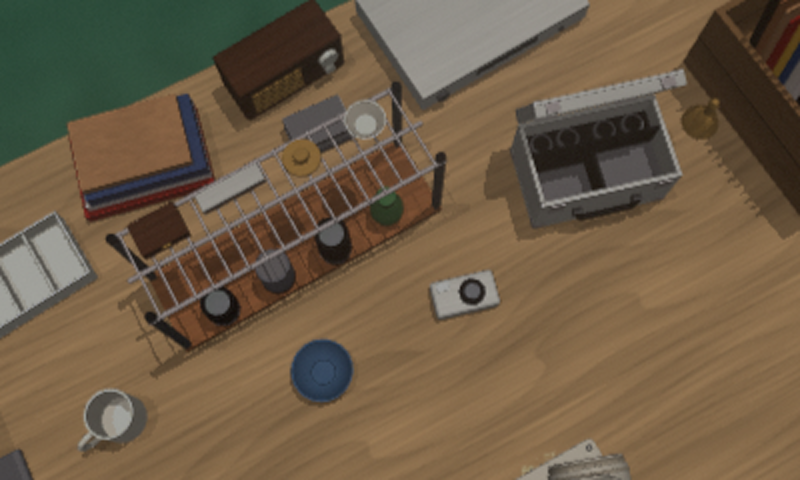

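View pics/top0z.png

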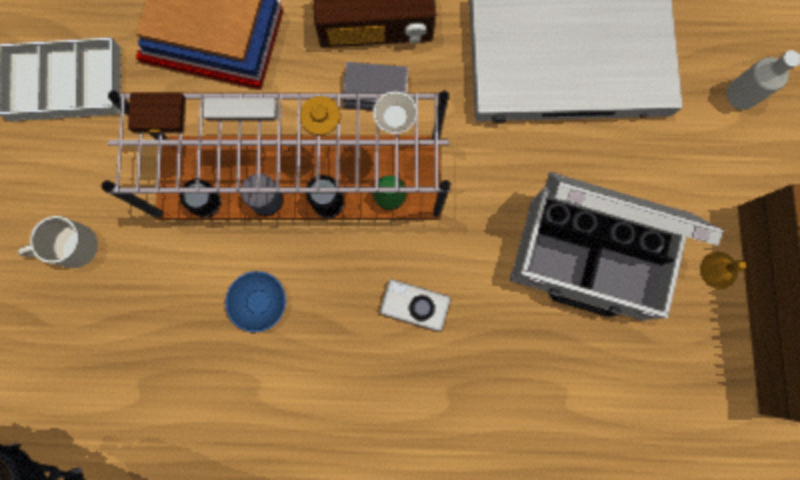

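View pics/wrist0.png

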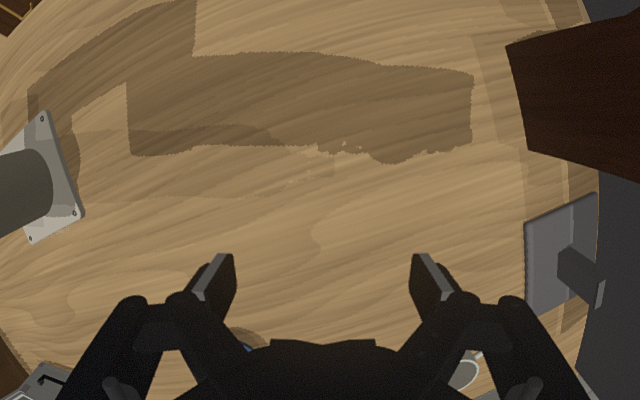

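```bash
cat >> h.py <<'E'
def cam(n):
    c=vision.get_calibration(n); f=200/np.tan(np.radians(c['vertical_fov']/2))
    K=np.array([[f,0,c['cx']],[0,f,c['cy']],[0,0,1]]); Rm=cv2.Rodrigues(c['rvec'])[0]; return K,Rm,np.array(c['tvec'])
def ray(n,uv):
    K,Rm,t=cam(n); d=Rm.T@np.linalg.solve(K,[uv[0],uv[1],1]); return -Rm.T@t,d/np.linalg.norm(d)
def onz(n,uv,z):
    o,d=ray(n,uv); return o+d*(z-o[2])/d[2]
def tri(a,b):
    o1,d1=ray('scene',a); o2,d2=ray('top',b)
    s=np.linalg.lstsq(np.stack([d1,-d2],1),o2-o1,rcond=None)[0]
    p,q=o1+s[0]*d1,o2+s[1]*d2; return (p+q)/2,np.linalg.norm(p-q)
def proj(n,P):
    K,Rm,t=cam(n); q=(Rm@np.atleast_2d(P).T).T+t; q=q@K.T; return q[:,:2]/q[:,2:]
E
python3 - <<'E'
from h import *
for n in ['scene','top']: print(n,ray(n,(320,200)))
for nm,a,b in [('lensA',(287,232),(283,208)),('lensB',(232,263),(222,210)),('vase',(313,216),(314,207)),('spk',(258,245),(252,208)),('case',(420,186),(424,233)),('lid',(418,159),(437,213)),('cam',(354,256),(326,265)),('dish',(281,293),(249,262)),('mug',(178,323),(150,229)),('bell',(467,171),(481,241)),('cass',(282,171),(306,152))]:
    print(nm,np.round(tri(a,b)[0],3),round(tri(a,b)[1],4))
E
```

```text
scene (array([0.14348587, 0.22196328, 1.64882493]), array([ 0.28251571, -0.14481945, -0.948268  ]))
top (array([0.33327043, 0.00366961, 1.37284489]), array([ 2.03511145e-01, -9.83231522e-05, -9.79072625e-01]))
lensA [0.577 0.13  0.035] 0.0034
lensB [0.565 0.34  0.042] 0.0016
vase [0.587 0.024 0.027] 0.0009
spk [0.574 0.236 0.058] 0.0047
case [ 0.508 -0.364  0.02 ] 0.0023
lid [ 0.561 -0.368  0.144] 0.0098
cam [ 0.385 -0.022  0.096] 0.0005
dish [0.394 0.237 0.049] 0.0107
mug [0.486 0.587 0.01 ] 0.0191
bell [ 0.507 -0.625 -0.144] 0.0106
cass [0.752 0.054 0.124] 0.0058
```

```bash
cd pics; python3 -c "
import cv2
im=cv2.imread('top0.png'); cv2.imwrite('t1.png',cv2.resize(im[150:225,165:350],(800,324),interpolation=cv2.INTER_CUBIC));cv2.imwrite('t2.png',cv2.resize(im[190:280,370:490],(800,600),interpolation=cv2.INTER_CUBIC))
im=cv2.imread('scene0.png'); cv2.imwrite('s1.png',cv2.resize(im[150:290,170:350],(770,600),interpolation=cv2.INTER_CUBIC));cv2.imwrite('s2.png',cv2.resize(im[140:230,370:490],(800,600),interpolation=cv2.INTER_CUBIC))"
```

```text
(no output)
```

View pics/t1.png

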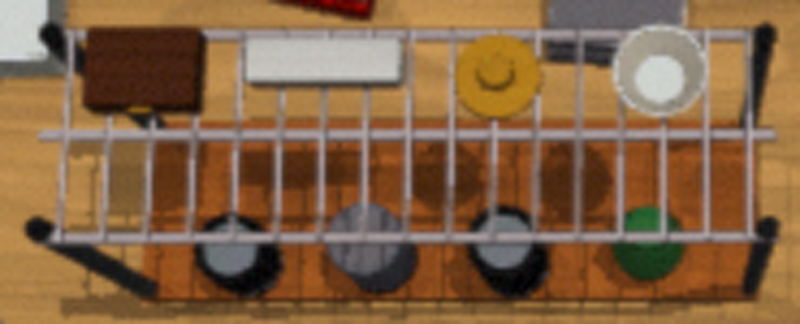

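View pics/t2.png

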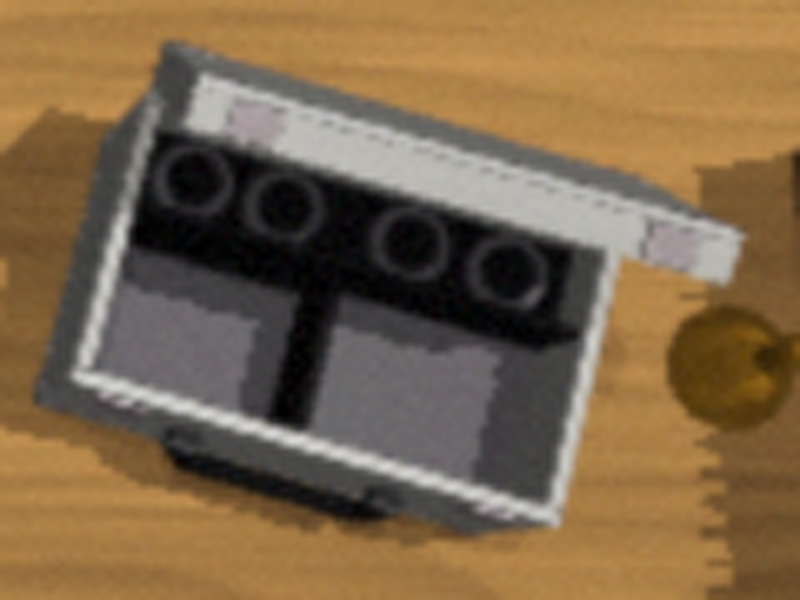

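View pics/s1.png

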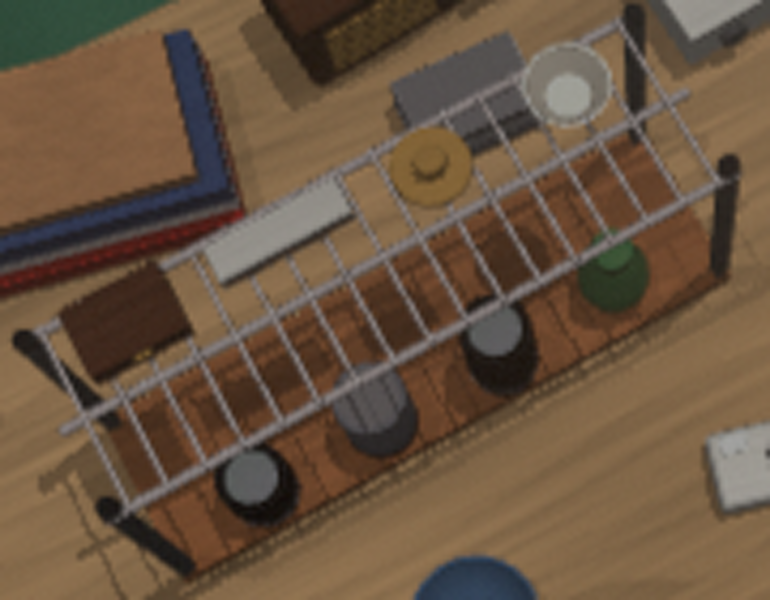

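View pics/s2.png

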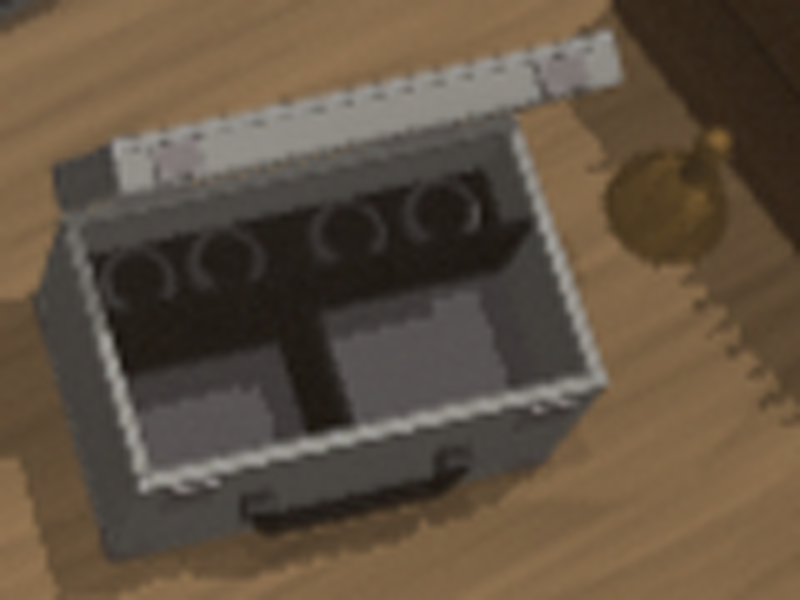

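send_rows:
  targets:
    - [[0,0,6,0,8.5],[4,-3,12,-0.1,8.5],[8,-6,18,-0.2,8.5],[12,-9,24,-0.3,8.5],[17,-12,27,-0.4,8.5],[22,-14,27,-0.5,8.5],[27,-16,27,-0.6,8.5],[29,-17,27,-0.66,8.5]]

```text
clock: 2.35
eef_pos: [0.4507, 0.3024, 0.4999]
tool_rot: [0.474, 0.881, 0.001, 0.001]
ft_force: [-12.6, -7.0, 0.6]
grip_width: 0.0853
```

```bash
cat >> h.py <<'E'
def st():
    o=bot.get_obs(); Rm=R.from_quat(o['tool_rot']).as_matrix()
    print('t',round(o['clock'],2),'q',np.round(o['joint_pos'],3),'p',np.round(o['eef_pos'],4),'z',np.round(Rm[:,2],3),'y',np.round(Rm[:,1],3),'F',np.round(o['ft_force'],1),'g',round(o['grip_width'],4)); return o
E
python3 -c "
from h import *; st()"
```

```text
t 2.35 q [ 0.591  0.46   1.043  2.15  -0.     1.578] p [0.4507 0.3024 0.4999] z [ 0.003  0.002 -1.   ] y [0.835 0.551 0.003] F [-12.6  -7.    0.6] g 0.0853
```

send_rows:
  targets:
    - [[2,1.3,5,0,8.5],[4,2.6,10,0,8.5],[6,4,15,0,8.5],[6,4,15,0,8.5]]

```text
clock: 2.85
eef_pos: [0.457, 0.3096, 0.5207]
tool_rot: [0.471, 0.881, 0.029, 0.015]
ft_force: [-0.0, 0.3, -0.7]
grip_width: 0.0847
```

```bash
python3 -c "
from h import *; st()"
```

```text
t 2.85 q [0.595 0.456 1.1   2.149 0.    1.578] p [0.457  0.3096 0.5207] z [ 0.054  0.037 -0.998] y [0.83  0.554 0.065] F [-0.   0.3 -0.7] g 0.0847
```

send_rows:
  targets:
    - [[0,0,-1,0,8.5],[0,0,-2,0,8.5]]

```text
clock: 3.1
eef_pos: [0.4572, 0.3097, 0.5]
tool_rot: [0.471, 0.881, 0.029, 0.015]
ft_force: [0.6, 0.7, 0.4]
grip_width: 0.0849
```

```bash
python3 -c "
from h import *; st()"
```

```text
t 3.1 q [ 0.595  0.409  0.957  2.054 -0.     1.578] p [0.4572 0.3097 0.5   ] z [ 0.053  0.036 -0.998] y [0.83  0.554 0.065] F [0.6 0.7 0.4] g 0.0849
```

send_rows:
  targets:
    - [[3.3,2.2,4,0,8.5],[7,4.4,8,0,8.5],[10,6.6,12,0,8.5]]

```text
clock: 3.48
eef_pos: [0.5056, 0.3403, 0.5152]
tool_rot: [0.471, 0.88, 0.057, 0.03]
ft_force: [-0.6, 0.2, -0.1]
grip_width: 0.085
```

```bash
python3 -c "
from h import *; st()"
```

```text
t 3.48 q [0.592 0.568 1.274 2.149 0.    1.575] p [0.5056 0.3403 0.5152] z [ 0.106  0.072 -0.992] y [0.825 0.55  0.128] F [-0.6  0.2 -0.1] g 0.085
```

send_rows:
  targets:
    - [[0,0,6,0,8.5],[0,0,12,0,8.5]]

```text
clock: 3.72
eef_pos: [0.4882, 0.3285, 0.5581]
tool_rot: [0.47, 0.877, 0.088, 0.047]
ft_force: [-0.2, 0.3, -0.1]
grip_width: 0.0849
```

```bash
python3 -c "
from h import *; st()"
```

```text
t 3.73 q [0.592 0.496 1.275 2.149 0.    1.575] p [0.4882 0.3285 0.5581] z [ 0.165  0.111 -0.98 ] y [0.816 0.543 0.198] F [-0.2  0.3 -0.1] g 0.0849
```

send_rows:
  targets:
    - [[0,0,6,0,8.5],[0,0,12,0,8.5],[0,0,18,0,8.5],[0,0,24,0,8.5]]

```text
clock: 4.22
eef_pos: [0.4674, 0.314, 0.601]
tool_rot: [0.468, 0.873, 0.121, 0.064]
ft_force: [-1.0, 0.3, 0.0]
grip_width: 0.0851
```

```bash
python3 -c "
from h import *; st()"
```

```text
t 4.22 q [0.591 0.421 1.274 2.149 0.    1.575] p [0.4674 0.314  0.601 ] z [ 0.225  0.151 -0.963] y [0.802 0.533 0.271] F [-1.   0.3  0. ] g 0.0851
```

send_rows:
  targets:
    - [[0,0,6,0,8.5],[0,0,12,0,8.5]]

```text
clock: 4.47
eef_pos: [0.4491, 0.3017, 0.6337]
tool_rot: [0.466, 0.869, 0.147, 0.078]
ft_force: [-0.7, 0.3, 0.4]
grip_width: 0.0849
```

```bash
python3 -c "
from h import *; st()"
```

```text
t 4.47 q [0.591 0.363 1.275 2.149 0.    1.575] p [0.4491 0.3017 0.6337] z [ 0.272  0.183 -0.945] y [0.787 0.523 0.327] F [-0.7  0.3  0.4] g 0.0849
```

send_rows:
  targets:
    - [[0,0,6,0,8.5],[0,0,12,0,8.5]]

```text
clock: 4.72
eef_pos: [0.4303, 0.289, 0.6632]
tool_rot: [0.463, 0.865, 0.171, 0.091]
ft_force: [-0.5, 1.1, -0.0]
grip_width: 0.085
```

send_rows:
  targets:
    - [[0,0,6,0,8.5],[0,0,12,0,8.5]]

```text
clock: 4.97
eef_pos: [0.411, 0.2761, 0.6901]
tool_rot: [0.461, 0.86, 0.194, 0.103]
ft_force: [-0.1, 0.7, 1.0]
grip_width: 0.0847
```

send_rows:
  targets:
    - [[0,0,6,0,8.5],[0,0,12,0,8.5]]

```text
clock: 5.22
eef_pos: [0.3921, 0.2634, 0.7141]
tool_rot: [0.458, 0.855, 0.215, 0.114]
ft_force: [-0.2, -1.0, 0.7]
grip_width: 0.0845
```

```bash
python3 -c "
from h import *; st()"
```

```text
t 5.22 q [0.591 0.205 1.275 2.149 0.    1.575] p [0.3921 0.2634 0.7141] z [ 0.392  0.263 -0.881] y [0.734 0.488 0.472] F [-0.2 -1.   0.7] g 0.0845
```

send_rows:
  targets:
    - [[0,0,6,0,8.5],[0,0,12,0,8.5]]

```text
clock: 5.48
eef_pos: [0.3736, 0.251, 0.7352]
tool_rot: [0.455, 0.85, 0.235, 0.124]
ft_force: [0.1, 1.0, 0.8]
grip_width: 0.0847
```

send_rows:
  targets:
    - [[0,0,6,0,8.5],[0,0,12,0,8.5]]

```text
clock: 5.72
eef_pos: [0.3556, 0.2389, 0.7542]
tool_rot: [0.453, 0.845, 0.253, 0.134]
ft_force: [0.5, -0.1, 0.8]
grip_width: 0.0852
```

send_rows:
  targets:
    - [[0,0,6,0,8.5],[0,0,12,0,8.5]]

```text
clock: 5.98
eef_pos: [0.338, 0.2271, 0.7711]
tool_rot: [0.45, 0.839, 0.27, 0.143]
ft_force: [-0.9, 0.5, -0.9]
grip_width: 0.0853
```

Run:
```python
from h import *; st()
# refine geometry: rack
T=lambda u,v:(165+u/4.324,150+v/4.324)
for nm,u,v,z in [('post LF',40,230,.268),('post RF',765,230,.268),('wire L',50,237,.26),('wire R',750,237,.26),('boardL',152,298,.018),('boardR',757,298,.018)]:
    print('top',nm,np.round(onz('top',T(u,v),z),4))
S=lambda u,v:(170+u/4.278,150+v/4.286)
for nm,u,v,z in [('post LF',108,510,.268),('post RF',728,165,.268),('boardL',190,578,.018),('boardR',722,278,.018)]:
    print('scene',nm,np.round(onz('scene',S(u,v),z),4))
# lens top glass centres
print('long top', onz('top',T(507,246),.124),onz('scene',S(496,331),.124), tri(S(496,331),T(507,246)))
print('short top', onz('top',T(229,248),.086),onz('scene',S(250,478),.086), tri(S(250,478),T(229,248)))
C=lambda u,v:(370+u/6.667,190+v/6.667); D=lambda u,v:(370+u/6.667,140+v/6.667)
for nm,u,v in [('FL',78,380),('FR',558,522)]: print('case top',nm,np.round(onz('top',C(u,v),.13),4))
for nm,u,v in [('FL',145,487),('FR',602,382),('BL',72,218)]: print('case scene',nm,np.round(onz('scene',D(u,v),.13),4))
for nm,a,b in [('lidL',(120,145),(198,75)),('lidR',(612,35),(745,235))]: print(nm,tri(D(*a),C(*b)))
```

```text
t 5.97 q [0.591 0.075 1.275 2.149 0.    1.575] p [0.338  0.2271 0.7711] z [ 0.483  0.325 -0.813] y [0.677 0.45  0.582] F [-0.9  0.5 -0.9] g 0.0853
top post LF [0.5405 0.4201 0.268 ]
top post RF [ 0.5555 -0.0599  0.268 ]
top wire L [0.5375 0.416  0.26  ]
top wire R [ 0.552  -0.0504  0.26  ]
top boardL [0.5345 0.419  0.018 ]
top boardR [ 0.5494 -0.0688  0.018 ]
scene post LF [0.5404 0.4239 0.268 ]
scene post RF [ 0.5583 -0.0597  0.268 ]
scene boardL [0.5327 0.4253 0.018 ]
scene boardR [ 0.55  -0.059  0.018]
long top [0.56619493 0.12525136 0.124     ] [0.56797889 0.13034614 0.124     ] (array([0.57163915, 0.12819778, 0.10433454]), np.float64(0.004020832302026981))
short top [0.56507883 0.34265129 0.086     ] [0.56406353 0.34532304 0.086     ] (array([0.5676887 , 0.34636688, 0.07211498]), np.float64(0.00023722100477568283))
case top FL [ 0.4453 -0.197   0.13  ]
case top FR [ 0.3849 -0.4246  0.13  ]
case scene FL [ 0.4459 -0.1946  0.13  ]
case scene FR [ 0.3859 -0.4204  0.13  ]
case scene BL [ 0.5846 -0.2347  0.13  ]
lidL (array([ 0.56205724, -0.22502527,  0.28256017]), np.float64(0.003366753502527668))
lidR (array([ 0.50449741, -0.46215784,  0.2658764 ]), np.float64(0.0026005309922147706))
```

send_rows:
  targets:
    - [[0,0,-5,0.17,8.5],[1,0.5,-10,0.35,8.5],[1,0.5,-15,0.52,8.5],[1,0.5,-20,0.7,8.5],[1,0.5,-25,0.87,8.5],[1,0.5,-30,1.05,8.5],[1,0.5,-33,1.22,8.5],[1,0.5,-33,1.4,8.5],[1,0.5,-33,1.57,8.5]]

```text
clock: 7.1
eef_pos: [0.3497, 0.2326, 0.439]
tool_rot: [-0.277, 0.911, 0.291, -0.091]
ft_force: [0.5, -0.7, 1.0]
grip_width: 0.085
```

Run:
```python
from h import *; st()
from scipy.optimize import least_squares
D=np.array([[.2406,.005,1.3352,.5000,.2313],[.46,1.043,2.15,.5427,.4999],[.456,1.1,2.149,.552,.5207],[.409,.957,2.054,.5522,.5],[.568,1.274,2.149,.6095,.5152],[.075,1.275,2.149,.4072,.7711],[.205,1.275,2.149,.4723,.7141]])
q2,q3,q4=D[:,:3].T; f=q2-q3; ph=f+q4
n=len(D); A=[];b=[]
for i in range(n):
    # r0,z0,a1=L1cosA,a2=L1sinA,b1,b2,L3
    A.append([1,0,np.sin(q2[i]),np.cos(q2[i]),np.cos(f[i]),np.sin(f[i]),np.cos(ph[i])]);b.append(D[i,3])
    A.append([0,1,np.cos(q2[i]),-np.sin(q2[i]),-np.sin(f[i]),np.cos(f[i]),-np.sin(ph[i])]);b.append(D[i,4])
s,_,rk,sv=np.linalg.lstsq(np.array(A),np.array(b),rcond=None)
print(np.round(s,4),rk,sv,np.abs(np.array(A)@s-b).max())
```

```text
t 7.1 q [ 0.192  0.199  0.332  1.977  0.562 -0.479] p [0.3497 0.2326 0.439 ] z [-0.326  0.479 -0.815] y [-0.453  0.677  0.58 ] F [ 0.5 -0.7  1. ] g 0.085
[-0.      0.2409  0.493   0.      0.3915  0.008   0.4048] 7 [5.20522712 4.4891235  0.87409767 0.87170325 0.36183742 0.29648553
 0.10313846] 0.0002709517336511036
```

send_rows:
  targets:
    - [[0,0,-6,0.17,8.5],[0,0,-12,0.35,8.5],[0,0,-17,0.52,8.5],[0,0,-17,0.7,8.5],[0,0,-17,0.87,8.5],[0,0,-17,1.05,8.5],[0,0,-17,1.22,8.5],[0,0,-17,1.4,8.5],[0,0,-17,1.57,8.5]]

```text
clock: 8.22
eef_pos: [0.35, 0.2334, 0.2689]
tool_rot: [0.841, -0.448, -0.142, 0.269]
ft_force: [0.4, -0.3, -0.8]
grip_width: 0.0849
```

Run:
```python
from h import *; st()
```

```text
t 8.22 q [ 0.59   0.574  0.41   2.025 -0.003 -1.57 ] p [0.35   0.2334 0.2689] z [-0.48  -0.325 -0.815] y [-0.677 -0.453  0.58 ] F [ 0.4 -0.3 -0.8] g 0.0849
```

send_rows:
  targets:
    - [[0,0,6,0,8.5],[1,0.6,12,0,8.5],[2,1.3,18,0,8.5],[6,4,20,0,8.5],[10,6.7,22,0,8.5]]

```text
clock: 8.85
eef_pos: [0.3523, 0.2346, 0.3371]
tool_rot: [0.846, -0.454, -0.131, 0.247]
ft_force: [-0.6, 0.6, 0.0]
grip_width: 0.0849
```

Run:
```python
from h import *; st()
```

```text
t 8.85 q [ 5.880e-01  5.300e-01  5.410e-01  2.148e+00 -1.000e-03 -1.567e+00] p [0.3523 0.2346 0.3371] z [-0.446 -0.298 -0.844] y [-0.704 -0.466  0.536] F [-0.6  0.6  0. ] g 0.0849
```

send_rows:
  targets:
    - [[5,3.3,2,0,8.5]]

```text
clock: 8.98
eef_pos: [0.385, 0.2561, 0.3255]
tool_rot: [0.85, -0.456, -0.123, 0.232]
ft_force: [0.7, 0.7, 0.8]
grip_width: 0.085
```

Run:
```python
from h import *; st()
```

```text
t 8.97 q [ 5.880e-01  5.970e-01  6.420e-01  2.148e+00 -1.000e-03 -1.568e+00] p [0.385  0.2561 0.3255] z [-0.422 -0.283 -0.862] y [-0.719 -0.475  0.508] F [0.7 0.7 0.8] g 0.085
```

send_rows:
  targets:
    - [[0,0,6.2,0,8.5]]

```text
clock: 9.1
eef_pos: [0.3711, 0.2468, 0.3422]
tool_rot: [0.852, -0.458, -0.119, 0.224]
ft_force: [-0.5, -0.5, 1.2]
grip_width: 0.085
```

send_rows:
  targets:
    - [[0,0,6.2,0,8.5],[0,0,12,0,8.5]]

```text
clock: 9.35
eef_pos: [0.3448, 0.2292, 0.3859]
tool_rot: [0.859, -0.461, -0.103, 0.194]
ft_force: [0.6, 0.0, -0.1]
grip_width: 0.085
```

send_rows:
  targets:
    - [[4,2.7,4,0,8.5],[8,5.3,8,0,8.5]]

```text
clock: 9.6
eef_pos: [0.3822, 0.2541, 0.3834]
tool_rot: [0.864, -0.464, -0.091, 0.171]
ft_force: [0.2, -0.3, -1.2]
grip_width: 0.0848
```

Run:
```python
from h import *; st()
```

```text
t 9.6 q [ 5.880e-01  4.850e-01  6.720e-01  2.148e+00 -1.000e-03 -1.568e+00] p [0.3822 0.2541 0.3834] z [-0.316 -0.212 -0.925] y [-0.771 -0.511  0.38 ] F [ 0.2 -0.3 -1.2] g 0.0848
```

send_rows:
  targets:
    - [[0,0,6.2,0,8.5],[0,0,12,0,8.5]]

```text
clock: 9.85
eef_pos: [0.3591, 0.2386, 0.416]
tool_rot: [0.869, -0.466, -0.079, 0.149]
ft_force: [0.2, -0.3, 0.4]
grip_width: 0.0852
```

send_rows:
  targets:
    - [[0,0,6.2,0,8.5],[0,0,12,0,8.5]]

```text
clock: 10.1
eef_pos: [0.3403, 0.226, 0.4435]
tool_rot: [0.872, -0.468, -0.066, 0.125]
ft_force: [0.1, 0.7, -0.5]
grip_width: 0.0851
```

send_rows:
  targets:
    - [[0,0,6.2,0,8.5],[0,0,12,0,8.5]]

```text
clock: 10.35
eef_pos: [0.3258, 0.2163, 0.4661]
tool_rot: [0.875, -0.47, -0.054, 0.102]
ft_force: [-0.1, -0.7, 0.2]
grip_width: 0.0849
```

send_rows:
  targets:
    - [[0,0,6.2,0,8.5],[0,0,12,0,8.5]]

```text
clock: 10.6
eef_pos: [0.3148, 0.2088, 0.4864]
tool_rot: [0.878, -0.471, -0.041, 0.079]
ft_force: [0.3, -0.8, -0.2]
grip_width: 0.0849
```

Run:
```python
from h import *; st()
```

```text
t 10.6 q [ 5.870e-01  1.880e-01  5.870e-01  2.149e+00 -2.000e-03 -1.569e+00] p [0.3148 0.2088 0.4864] z [-0.147 -0.1   -0.984] y [-0.82  -0.544  0.178] F [ 0.3 -0.8 -0.2] g 0.0849
```

send_rows:
  targets:
    - [[0,0,6.2,0,8.5],[0,0,12,0,8.5]]

```text
clock: 10.85
eef_pos: [0.3063, 0.2031, 0.5065]
tool_rot: [0.879, -0.472, -0.028, 0.055]
ft_force: [-0.5, 0.3, -0.4]
grip_width: 0.0848
```

send_rows:
  targets:
    - [[0,0,6.2,0,8.5],[0,0,12,0,8.5]]

```text
clock: 11.1
eef_pos: [0.3005, 0.199, 0.5255]
tool_rot: [0.881, -0.473, -0.015, 0.031]
ft_force: [-0.5, 0.3, -0.1]
grip_width: 0.0847
```

send_rows:
  targets:
    - [[0,0,6.2,0,8.5],[0,0,12,0,8.5]]

```text
clock: 11.35
eef_pos: [0.2968, 0.1964, 0.5439]
tool_rot: [0.881, -0.473, -0.003, 0.007]
ft_force: [-0.3, 0.4, -0.3]
grip_width: 0.0852
```

Run:
```python
from h import *; st()
```

```text
t 11.35 q [ 5.860e-01  7.200e-02  6.360e-01  2.149e+00 -2.000e-03 -1.570e+00] p [0.2968 0.1964 0.5439] z [-0.011 -0.01  -1.   ] y [-0.833 -0.553  0.014] F [-0.3  0.4 -0.3] g 0.0852
```

send_rows:
  targets:
    - [[2,1.3,-4,-0.17,8.5],[4,2.6,-5,-0.35,8.5],[6,4,-5,-0.52,8.5],[8,5.3,-5,-0.7,8.5],[10,6.6,-5,-0.87,8.5],[12,8,-5,-1.05,8.5],[14,9.3,-5,-1.22,8.5],[15,10,-5,-1.4,8.5],[15,10,-5,-1.57,8.5]]

```text
clock: 12.48
eef_pos: [0.4483, 0.2974, 0.4907]
tool_rot: [-0.286, 0.958, 0.008, -0.005]
ft_force: [0.5, -0.5, -0.5]
grip_width: 0.0854
```

send_rows:
  targets:
    - [[0,0,6.2,0,8.5],[0,0,12,0,8.5]]

```text
clock: 12.72
eef_pos: [0.5102, 0.3411, 0.5075]
tool_rot: [-0.288, 0.956, 0.025, 0.053]
ft_force: [-1.9, -0.6, -0.0]
grip_width: 0.0849
```

Run:
```python
from h import *; st()
```

```text
t 12.72 q [ 0.58   0.581  1.275  2.148  0.018 -0.004] p [0.5102 0.3411 0.5075] z [ 0.087  0.079 -0.993] y [-0.554  0.833  0.018] F [-1.9 -0.6 -0. ] g 0.0849
```

send_rows:
  targets:
    - [[0,0,6.2,0,8.5],[0,0,12,0,8.5]]

```text
clock: 12.98
eef_pos: [0.4914, 0.3295, 0.5522]
tool_rot: [-0.287, 0.953, 0.036, 0.088]
ft_force: [-0.3, -0.5, -0.3]
grip_width: 0.0853
```

send_rows:
  targets:
    - [[0,0,6.2,0,8.5],[0,0,12,0,8.5]]

```text
clock: 13.22
eef_pos: [0.4731, 0.3182, 0.59]
tool_rot: [-0.286, 0.95, 0.045, 0.119]
ft_force: [-0.1, -0.2, -0.3]
grip_width: 0.0852
```

send_rows:
  targets:
    - [[0,0,6.2,0,8.5],[0,0,12,0,8.5]]

```text
clock: 13.48
eef_pos: [0.4549, 0.3069, 0.6228]
tool_rot: [-0.284, 0.946, 0.054, 0.147]
ft_force: [-0.5, -0.9, 0.1]
grip_width: 0.0849
```

send_rows:
  targets:
    - [[0,0,6.2,0,8.5],[0,0,12,0,8.5]]

```text
clock: 13.72
eef_pos: [0.4363, 0.2952, 0.6526]
tool_rot: [-0.283, 0.941, 0.062, 0.173]
ft_force: [0.7, -0.5, -0.3]
grip_width: 0.0849
```

send_rows:
  targets:
    - [[0,0,6.2,0,8.5],[0,0,12,0,8.5]]

```text
clock: 13.98
eef_pos: [0.4173, 0.2832, 0.6798]
tool_rot: [-0.281, 0.937, 0.07, 0.198]
ft_force: [0.2, 0.3, -0.5]
grip_width: 0.0851
```

send_rows:
  targets:
    - [[0,0,6.2,0,8.5],[0,0,12,0,8.5]]

```text
clock: 14.22
eef_pos: [0.3977, 0.2706, 0.7052]
tool_rot: [-0.279, 0.931, 0.077, 0.222]
ft_force: [-1.0, 0.4, 0.0]
grip_width: 0.0849
```

send_rows:
  targets:
    - [[0,0,6.2,0,8.5],[0,0,12,0,8.5]]

```text
clock: 14.48
eef_pos: [0.3785, 0.2583, 0.7278]
tool_rot: [-0.277, 0.926, 0.084, 0.244]
ft_force: [-1.1, 0.8, 0.6]
grip_width: 0.0849
```

send_rows:
  targets:
    - [[0,0,6.2,0,8.5],[0,0,12,0,8.5]]

```text
clock: 14.72
eef_pos: [0.3599, 0.2462, 0.7477]
tool_rot: [-0.276, 0.92, 0.091, 0.264]
ft_force: [0.4, -0.3, 0.2]
grip_width: 0.0847
```

Run:
```python
from h import *; st()
```

```text
t 14.72 q [0.587 0.131 1.275 2.149 0.019 0.01 ] p [0.3599 0.2462 0.7477] z [ 0.436  0.313 -0.844] y [-0.555  0.832  0.022] F [ 0.4 -0.3  0.2] g 0.0847
```

send_rows:
  targets:
    - [[0,0,6.2,0,8.5],[0,0,12,0,8.5]]

```text
clock: 14.98
eef_pos: [0.3419, 0.2344, 0.7655]
tool_rot: [-0.274, 0.914, 0.097, 0.283]
ft_force: [-0.6, -0.5, -0.5]
grip_width: 0.0849
```

send_rows:
  targets:
    - [[0,-2,-5,-0.15,8.5],[1,-4,-11,-0.3,8.5],[3,-6,-17,-0.45,8.5],[5,-8,-23,-0.555,8.5],[7,-10,-29,-0.555,8.5],[8,-10.6,-35,-0.555,8.5],[9,-10.6,-41,-0.555,8.5],[10,-10.6,-47,-0.555,8.5],[10,-10.6,-52,-0.555,8.5],[10,-10.6,-52,-0.555,8.5]]

```text
clock: 16.23
eef_pos: [0.4416, 0.1284, 0.2398]
tool_rot: [-0.013, 0.955, 0.015, 0.295]
ft_force: [0.1, 0.7, 0.1]
grip_width: 0.0851
```

Run:
```python
from h import *; st()
for n in ['wrist','scene','top']:
    im=vision.camera(n); cv2.imwrite(f'pics/{n}1.png',im[:,:,::-1])
for t in ['long_lens_mid','speaker','vase']: print(t,vision.boxes_of(t,'wrist')[:2])
```

```text
t 16.23 q [ 0.409 -0.255 -0.648  0.607 -0.192  0.326] p [0.4416 0.1284 0.2398] z [ 0.563  0.036 -0.826] y [-0.033  0.999  0.021] F [0.1 0.7 0.1] g 0.0851
long_lens_mid [{'uv': [317.3, 190.9], 'score': 0.71}]
speaker [{'uv': [402.9, 184.8], 'score': 0.59}]
vase [{'uv': [229.7, 188.5], 'score': 0.83}, {'uv': [19.2, 253.9], 'score': 0.18}]
```

View pics/wrist1.png

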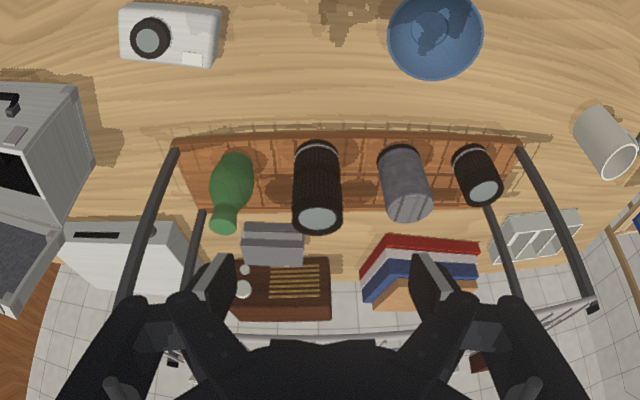

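View pics/scene1.png

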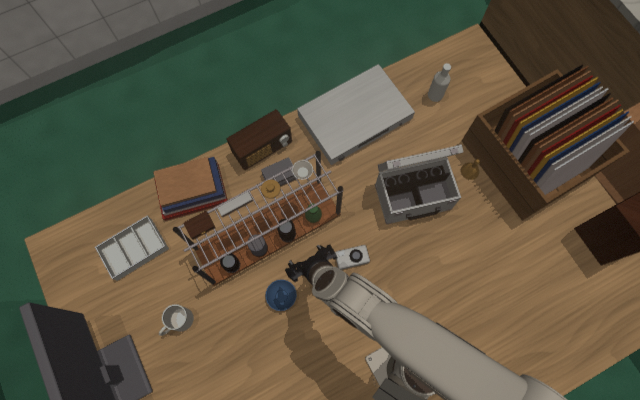

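```bash
cat >> h.py <<'E'
def wray(uv,o):
    c=vision.get_calibration('wrist'); f=200/np.tan(np.radians(c['vertical_fov']/2))
    d=np.array([uv[0]-c['cx'],uv[1]-c['cy']]); r=np.linalg.norm(d); th=r/f
    v=np.array([*(d/max(r,1e-9)*np.sin(th)),np.cos(th)]); T=c['T_tool_cam']; Rm=R.from_quat(o['tool_rot']).as_matrix()
    return o['eef_pos']+Rm@T[:3,3], Rm@(T[:3,:3]@v)
def wz(uv,z,o):
    p,d=wray(uv,o); return p+d*(z-p[2])/d[2]
E
python3 - <<'E'
from h import *
o=bot.get_obs()
for nm,uv,z in [('long top',(319,219),.124),('short top',(485.5,192),.086),('spk',(407,208),.106),('boardFL',(519,146),.018),('boardFR',(177,150),.018)]: print(nm,np.round(wz(uv,z,o),4))
E
```

```text
long top [0.5815 0.133  0.124 ]
short top [0.577  0.3536 0.086 ]
spk [0.585  0.2383 0.106 ]
boardFL [0.5485 0.4332 0.018 ]
boardFR [ 0.5697 -0.0615  0.018 ]
```

Run:
```python
from h import *
o=bot.get_obs(); st()
Rm=R.from_quat(o['tool_rot']).as_matrix()
tips=[o['eef_pos']+Rm@np.array([0,s*.0425,-.013]) for s in(1,-1)]
for n in ['top','scene']:
    im=cv2.imread(f'pics/{n}1.png'); p=proj(n,np.array([o['eef_pos']]+tips)); print(n,p)
    c=p[0].astype(int); x0,y0=c[0]-60,c[1]-45
    z=cv2.resize(im[y0:y0+90,x0:x0+120],(800,600),interpolation=cv2.INTER_CUBIC)
    for q,col in zip(p,[(0,0,255),(0,255,0),(255,0,0)]): cv2.circle(z,tuple(((q-[x0,y0])*6.667).astype(int)),6,col,2)
    cv2.imwrite(f'pics/{n}1z.png',z)
```

```text
t 16.52 q [ 0.41  -0.258 -0.636  0.612 -0.193  0.326] p [0.4451 0.1303 0.247 ] z [ 0.57   0.039 -0.82 ] y [-0.034  0.999  0.024] F [0.8 0.1 0.5] g 0.0852
top [[274.67913436 240.24335971]
 [259.28894299 242.50253335]
 [289.30166849 242.43309426]]
scene [[301.88200084 251.77877056]
 [290.27014122 260.28157915]
 [315.72371098 246.01034071]]
```

View pics/top1z.png

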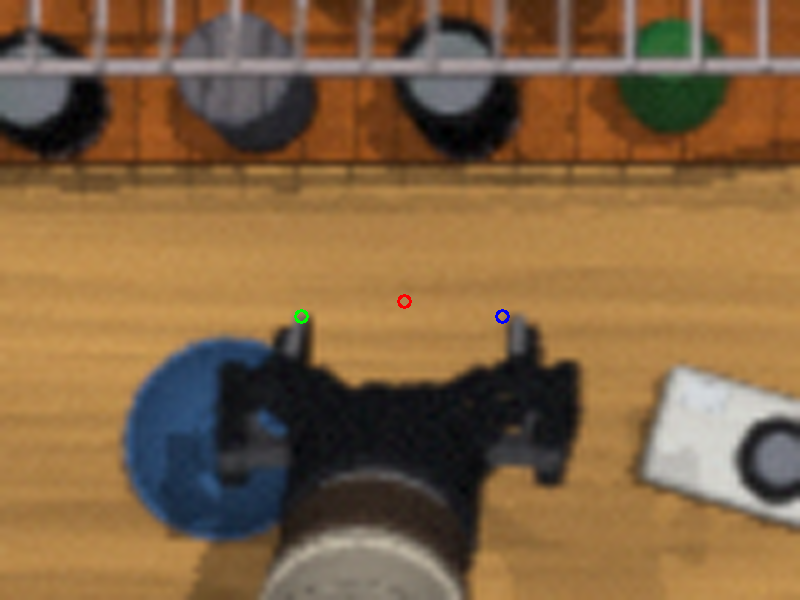

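View pics/scene1z.png

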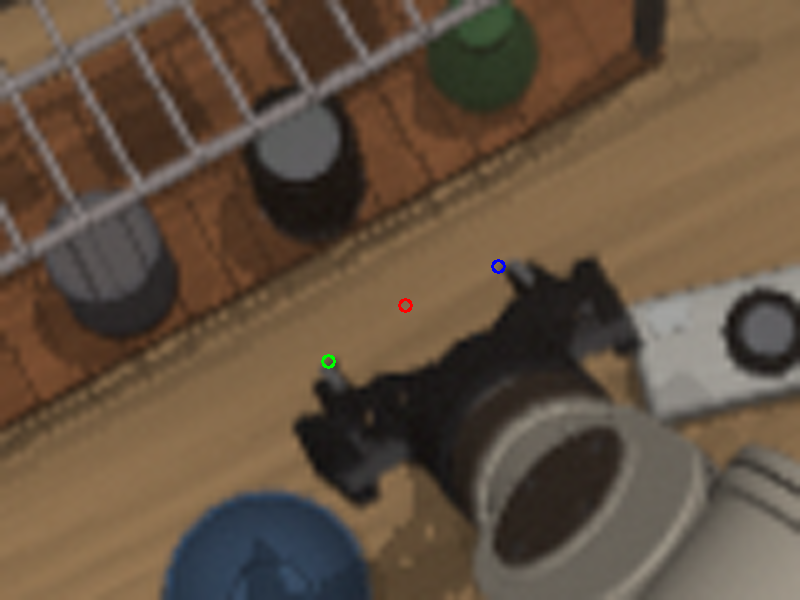

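Run:
```python
from h import *
o=st(); im=vision.camera('wrist'); cv2.imwrite('pics/wrist2.png',im[:,:,::-1]); o2=st()
cv2.imwrite('pics/wrist2z.png',cv2.resize(im[110:260,160:560,::-1],(800,300),interpolation=cv2.INTER_CUBIC))
```

```text
t 16.52 q [ 0.41  -0.258 -0.636  0.612 -0.193  0.326] p [0.4451 0.1303 0.247 ] z [ 0.57   0.039 -0.82 ] y [-0.034  0.999  0.024] F [0.8 0.1 0.5] g 0.0852
t 16.57 q [ 0.411 -0.258 -0.636  0.612 -0.193  0.326] p [0.4451 0.1303 0.2471] z [ 0.571  0.039 -0.82 ] y [-0.034  0.999  0.024] F [ 0.1 -0.2 -0.1] g 0.085
```

View pics/wrist2z.png

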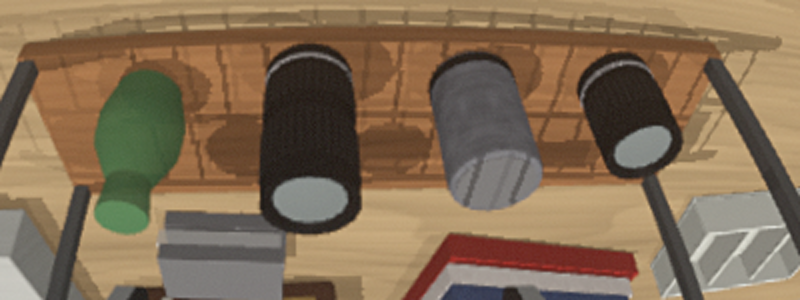

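Run:
```python
from h import *
o=bot.get_obs()
for nm,uv,z in [('long top',(315,210),.124),('short top',(481.5,183.5),.086),('spk',(407.5,200),.106),('boardFL',(519,133.5),.018),('boardFR',(171,132.5),.018),('boardBL',(486,197),.018),('boardBR',(200,203),.018)]: print(nm,np.round(wz(uv,z,o),4))
# reverse: top-cam re-estimates using the current picture
im=vision.camera('top'); cv2.imwrite('pics/top2.png',im[:,:,::-1])
```

```text
long top [0.5653 0.1284 0.124 ]
short top [0.5608 0.3396 0.086 ]
spk [0.5702 0.2352 0.106 ]
boardFL [0.5255 0.4206 0.018 ]
boardFR [ 0.5386 -0.0609  0.018 ]
boardBL [0.6693 0.4279 0.018 ]
boardBR [ 0.6873 -0.0585  0.018 ]
```

send_rows:
  targets:
    - [[0,0,-5,0,8.5],[0,0,-10,0,8.5],[0,0,-15,0,8.5],[0,0,-15.9,0,8.5],[4,0,-15.9,0,8.5],[7,-0.1,-15.9,0,8.5],[8,-0.1,-15.9,0,8.5],[8,-0.1,-15.9,0,8.5],[8,-0.1,-15.9,0,8.5]]

```text
clock: 17.75
eef_pos: [0.5223, 0.1284, 0.0849]
tool_rot: [-0.013, 0.955, 0.016, 0.297]
ft_force: [-0.6, -0.6, -0.4]
grip_width: 0.0849
```

Run:
```python
from h import *
o=st(); im=vision.camera('wrist'); cv2.imwrite('pics/wrist3.png',im[:,:,::-1]); o2=st()
```

```text
t 17.75 q [ 0.322  0.149 -0.782  0.051 -0.144  0.251] p [0.5223 0.1284 0.0849] z [ 0.566  0.038 -0.823] y [-0.034  0.999  0.022] F [-0.6 -0.6 -0.4] g 0.0849
t 17.8 q [ 0.322  0.149 -0.783  0.051 -0.144  0.251] p [0.5222 0.1284 0.0848] z [ 0.566  0.038 -0.824] y [-0.034  0.999  0.022] F [ 0.8  0.1 -0. ] g 0.085
```

View pics/wrist3.png

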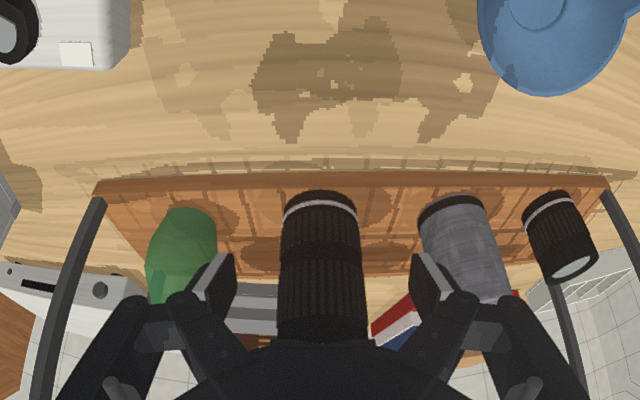

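send_rows:
  targets:
    - [[2,0,0.2,0,8.5],[4,0,0.3,0,8.5],[5.6,0,0.3,0,8.5],[5.6,0,0.3,0,8.5],[5.6,0,0.3,0,8.5]]

```text
clock: 18.42
eef_pos: [0.5782, 0.1283, 0.0871]
tool_rot: [-0.013, 0.955, 0.016, 0.296]
ft_force: [-0.3, 0.8, -0.0]
grip_width: 0.0852
```

Run:
```python
from h import *
o=st(); im=vision.camera('wrist'); cv2.imwrite('pics/wrist4.png',im[:,:,::-1]); im=vision.camera('scene'); cv2.imwrite('pics/scene4.png',cv2.resize(im[170:300,200:370,::-1],(784,600)))
```

```text
t 18.43 q [ 0.28   0.234 -0.657  0.089 -0.121  0.216] p [0.5782 0.1283 0.0871] z [ 0.565  0.037 -0.824] y [-0.034  0.999  0.022] F [-0.3  0.8 -0. ] g 0.0852
```

View pics/wrist4.png

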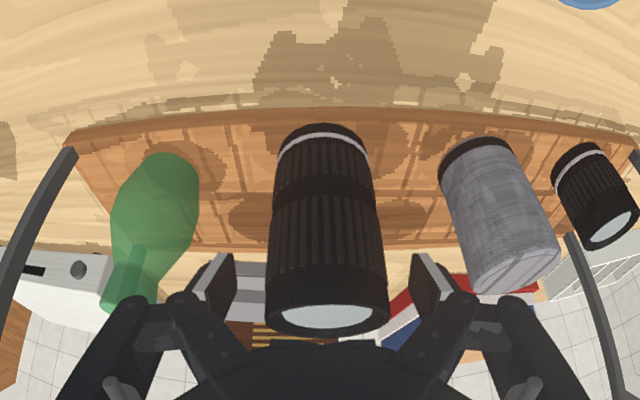

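View pics/scene4.png

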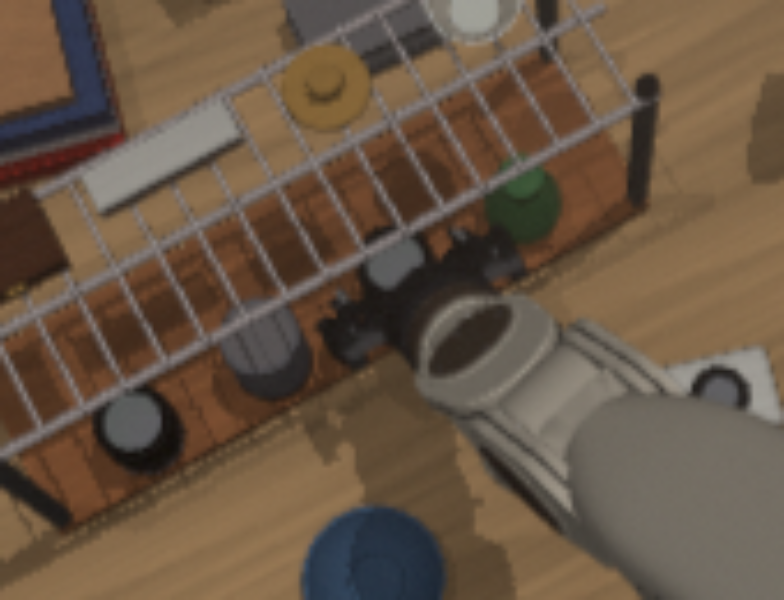

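Run:
```python
from h import *
o=bot.get_obs()
print(wz((329,316),.124,o), wz((322,136),.018,o))
```

```text
[0.56066679 0.1285295  0.124     ] [0.55389714 0.12771714 0.018     ]
```

send_rows:
  targets:
    - [[-0.2,0,0,0,6.2],[-0.3,0,0,0,5.0],[-0.3,0,0,0,4.5],[-0.3,0,0,0,4.5],[-0.3,0,0,0,4.5]]

```text
clock: 19.15
eef_pos: [0.5767, 0.1287, 0.0883]
tool_rot: [-0.013, 0.955, 0.016, 0.297]
ft_force: [-1.3, 1.3, 4.0]
grip_width: 0.0548
```

Run:
```python
from h import *
o=st(); im=vision.camera('wrist'); cv2.imwrite('pics/wrist5.png',im[:,:,::-1])
```

```text
t 19.15 q [ 0.282  0.229 -0.662  0.086 -0.121  0.218] p [0.5767 0.1287 0.0883] z [ 0.567  0.038 -0.823] y [-0.034  0.999  0.023] F [-1.3  1.3  4. ] g 0.0548
```

View pics/wrist5.png

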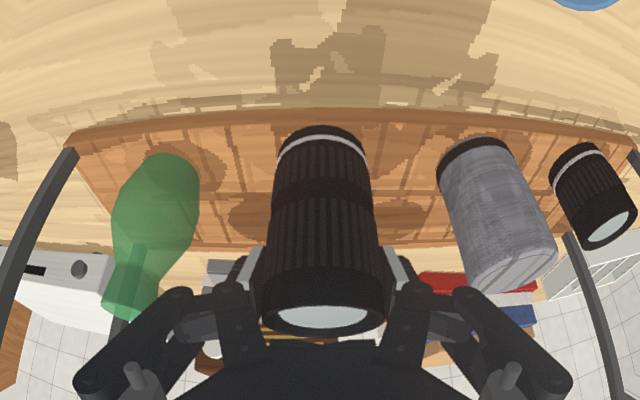

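send_rows:
  targets:
    - [[0,0,0.8,0,4.5],[0,0,1.6,0,4.5],[-1,0,2,0,4.5],[-3,0,2,0,4.5],[-6,0,2,0,4.5],[-9,0,2,0,4.5],[-12,0,2,0,4.5],[-15,0,2.5,0,4.5],[-16.5,0,4,0,4.5],[-17,0,6.5,0,4.5],[-17,0,9,0,4.5]]

```text
clock: 20.58
eef_pos: [0.4045, 0.128, 0.1777]
tool_rot: [-0.013, 0.955, 0.016, 0.296]
ft_force: [1.4, -0.4, -4.9]
grip_width: 0.0543
```

Run:
```python
from h import *
o=st(); im=vision.camera('wrist'); cv2.imwrite('pics/wrist6.png',im[:,:,::-1])
im=vision.camera('top'); cv2.imwrite('pics/top6.png',im[:,:,::-1])
```

```text
t 20.57 q [ 0.464 -0.263 -0.831  0.438 -0.221  0.372] p [0.4045 0.128  0.1777] z [ 0.565  0.038 -0.824] y [-0.035  0.999  0.022] F [ 1.4 -0.4 -4.9] g 0.0543
```

View pics/wrist6.png

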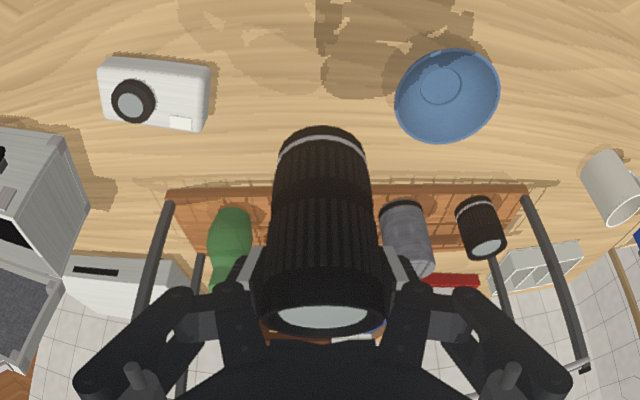

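View pics/top6.png

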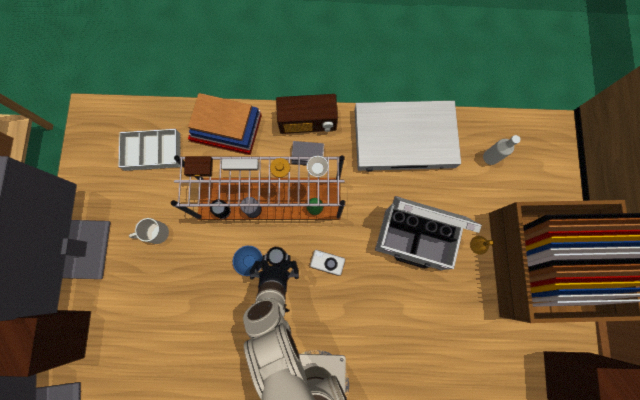

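send_rows:
  targets:
    - [[0,-1,2,0,4.5],[0,-3,5,-0.02,4.5],[0,-6,8,-0.06,4.5],[0,-10,10,-0.1,4.5],[1,-15,11,-0.15,4.5],[2,-20,11,-0.2,4.5],[3,-25,11,-0.24,4.5],[4,-30,11,-0.27,4.5],[5.5,-34,11,-0.294,4.5],[7,-37,11,-0.294,4.5],[7.5,-39,11,-0.294,4.5],[7.5,-39.4,11,-0.294,4.5]]

```text
clock: 22.18
eef_pos: [0.4808, -0.2661, 0.2861]
tool_rot: [0.128, 0.947, -0.028, 0.295]
ft_force: [0.1, 0.6, -4.5]
grip_width: 0.0541
```

send_rows:
  targets:
    - [[0,0,0,0,4.5],[0,0,0,0,4.5]]

```text
clock: 22.42
eef_pos: [0.4811, -0.2645, 0.2877]
tool_rot: [0.127, 0.946, -0.028, 0.296]
ft_force: [-0.8, -0.4, -5.2]
grip_width: 0.0542
```

Run:
```python
from h import *
o=st(); im=vision.camera('wrist'); cv2.imwrite('pics/wrist7.png',im[:,:,::-1])
im=vision.camera('top'); cv2.imwrite('pics/top7.png',cv2.resize(im[180:300,360:520,::-1],(800,600),interpolation=cv2.INTER_CUBIC))
im=vision.camera('scene'); cv2.imwrite('pics/scene7.png',cv2.resize(im[120:240,340:500,::-1],(800,600),interpolation=cv2.INTER_CUBIC)); st()
```

```text
t 22.43 q [-0.625 -0.09  -0.392  0.702  0.222 -0.294] p [ 0.4811 -0.2645  0.2877] z [ 0.553 -0.127 -0.823] y [0.256 0.966 0.023] F [-0.8 -0.4 -5.2] g 0.0542
t 22.57 q [-0.625 -0.09  -0.392  0.702  0.222 -0.294] p [ 0.4814 -0.2648  0.2882] z [ 0.554 -0.128 -0.823] y [0.256 0.966 0.022] F [-1.  -0.1 -4.2] g 0.0549
```

View pics/wrist7.png

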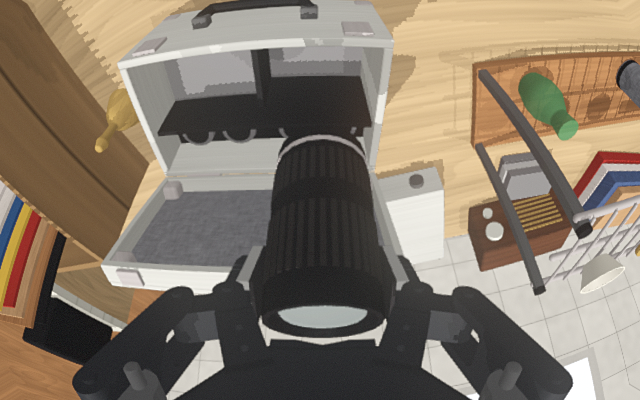

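View pics/top7.png

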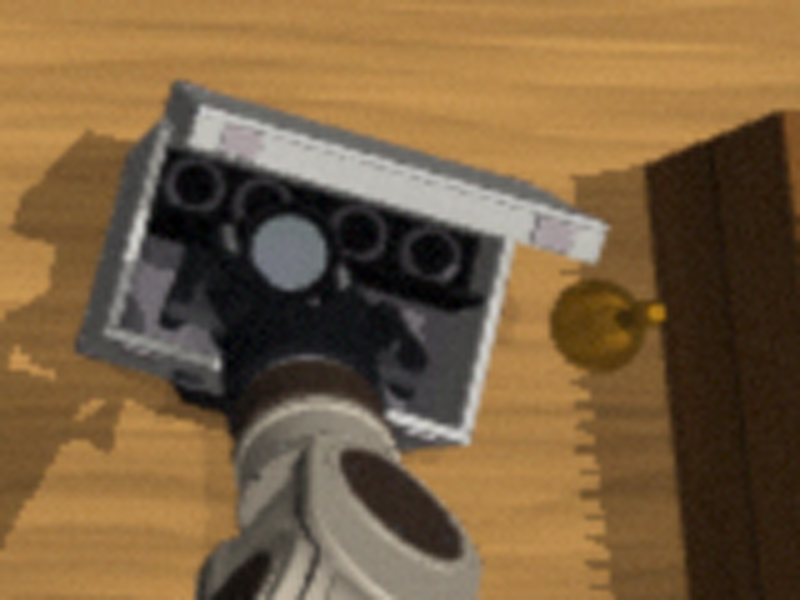

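View pics/scene7.png

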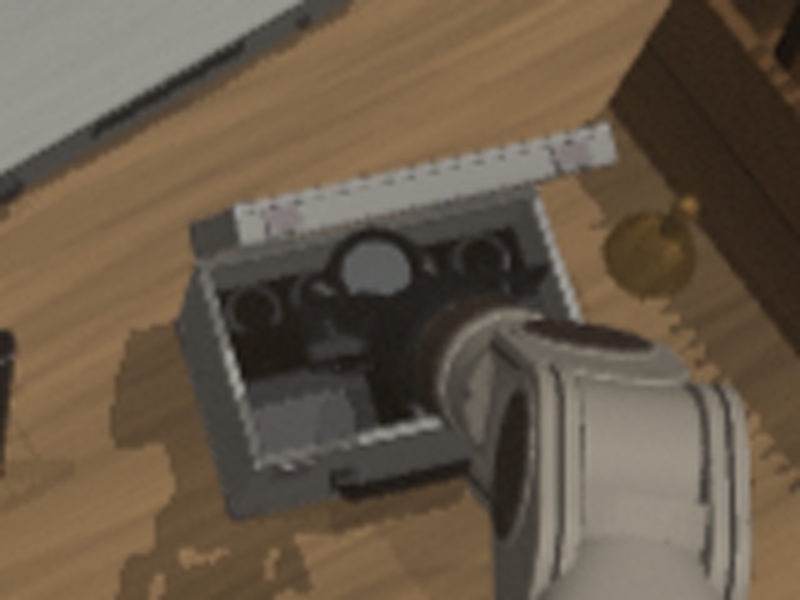

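Run:
```python
from h import *
o=bot.get_obs()
L={}
for nm,uv,z in [('FR',(122,64),.13),('FL',(391,43),.13),('BR',(163,176),.13),('BL',(378,168),.13),('divF',(262,50),.09),('divB',(262,105),.09)]:
    L[nm]=wz(uv,z,o); print(nm,np.round(L[nm],4))
d=L['FL']-L['FR']; print(np.linalg.norm(d), np.arctan2(-d[0],d[1]))
print('lens glass', wz((325,317),o['eef_pos'][2]+.036,o))
# project predicted model into stored images
c=np.array([.488,-.3284]); yaw=-.2595
cx=np.array([np.cos(yaw),np.sin(yaw)]); cy=np.array([-np.sin(yaw),np.cos(yaw)])
P=lambda x,y,z: np.array([*(c+x*cx+y*cy),z])
for n in ['top','scene']:
    im=cv2.imread(f'pics/{n}0.png'); z=cv2.resize(im,None,fx=6,fy=6,interpolation=cv2.INTER_CUBIC)
    def poly(pts,col):
        p=proj(n,np.array(pts))*6+2.5; cv2.polylines(z,[p.astype(np.int32).reshape(-1,1,2)],True,col,1)
    poly([P(x,y,.13) for x,y in [(-.075,-.12),(-.075,.12),(.075,.12),(.075,-.12)]],(0,255,0))
    poly([P(x,y,.13) for x,y in [(-.067,-.112),(-.067,.112),(.067,.112),(.067,-.112)]],(0,255,255))
    poly([P(x,y,0) for x,y in [(-.075,-.12),(-.075,.12),(.075,.12),(.075,-.12)]],(255,0,0))
    poly([P(x,y,.09) for x,y in [(-.067,-.003),(-.067,.003),(.017,.003),(.017,-.003)]],(0,0,255))
    th=1.35
    poly([np.array(P(.075-.15*np.cos(th)+k*np.sin(th),y,.13+.15*np.sin(th)+k*np.cos(th))) for k,y in [(0,-.12),(0,.12),(.024,.12),(.024,-.12)]],(255,0,255))
    y0,x0=(190,365) if n=='top' else (135,365)
    cv2.imwrite(f'pics/{n}m.png',z[y0*6:(y0+90)*6,x0*6:(x0+130)*6])
```

```text
FR [ 0.3874 -0.4215  0.13  ]
FL [ 0.4477 -0.1972  0.13  ]
BR [ 0.5264 -0.4678  0.13  ]
BL [ 0.5868 -0.2282  0.13  ]
divF [ 0.4412 -0.309   0.09  ]
divB [ 0.5003 -0.332   0.09  ]
0.2321580780445551 -0.2624213996263691
lens glass [ 0.46760491 -0.26220873  0.324195  ]
```

View pics/topm.png

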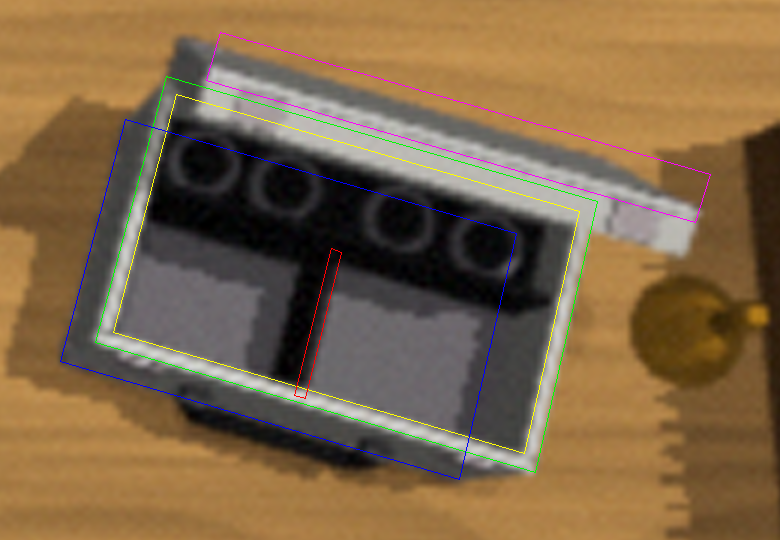

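View pics/scenem.png

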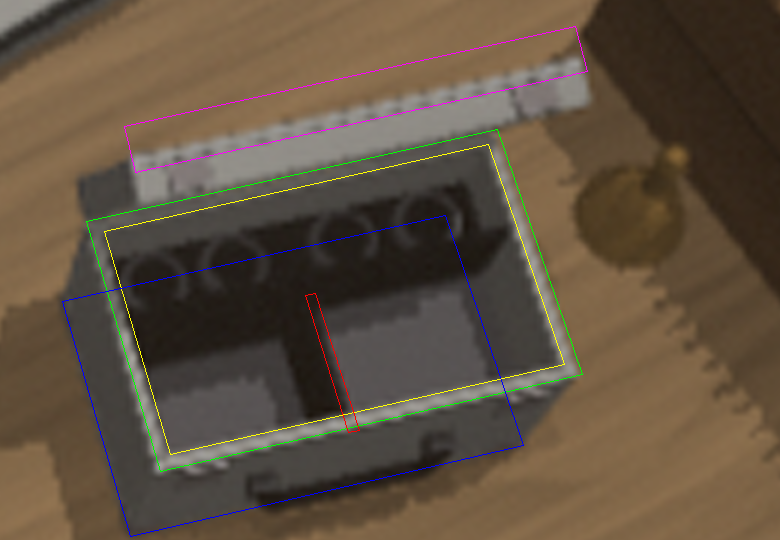

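Run:
```python
from h import *
print(onz('top',(360+289/5,180+252/5),.324),onz('scene',(340+376/5,120+268/5),.324),tri((340+376/5,120+268/5),(360+289/5,180+252/5)))
c=np.array([.488,-.3284]); yaw=-.2595
cx=np.array([np.cos(yaw),np.sin(yaw)]); cy=np.array([-np.sin(yaw),np.cos(yaw)])
P=lambda x,y,z: np.array([*(c+x*cx+y*cy),z])
for th in (1.15,1.2,1.25,1.3):
  for n in ['top','scene']:
    p=proj(n,np.array([P(.075-.15*np.cos(th)+k*np.sin(th),y,.13+.15*np.sin(th)+k*np.cos(th)) for k,y in [(0,-.12),(0,.12),(.024,.12),(.024,-.12)]]))
    print(th,n,np.round((p-([365,190] if n=='top' else [365,135]))*6+2.5).astype(int).tolist())
```

```text
[ 0.47552427 -0.26372758  0.324     ] [ 0.47830168 -0.26308804  0.324     ] (array([ 0.47493477, -0.26024009,  0.33422016]), np.float64(0.0023662971534754466))
1.15 top [[675, 282], [188, 140], [203, 93], [693, 236]]
1.15 scene [[600, 128], [148, 230], [139, 183], [591, 82]]
1.2 top [[681, 268], [193, 125], [208, 78], [698, 220]]
1.2 scene [[597, 114], [145, 215], [135, 169], [588, 68]]
1.25 top [[686, 253], [197, 110], [212, 63], [702, 205]]
1.25 scene [[594, 100], [142, 201], [132, 155], [584, 54]]
1.3 top [[691, 238], [202, 95], [217, 47], [707, 190]]
1.3 scene [[591, 86], [139, 186], [128, 141], [580, 40]]
```

send_rows:
  targets:
    - [[0.6,-0.3,-2,0,4.5],[0.6,-0.3,-5,0,4.5],[0.6,-0.3,-8,0,4.5],[0.6,-0.3,-11,0,4.5],[0.6,-0.3,-13,0,4.5],[0.6,-0.3,-13,0,4.5]]

```text
clock: 23.32
eef_pos: [0.4861, -0.2672, 0.1557]
tool_rot: [0.127, 0.947, -0.027, 0.294]
ft_force: [-0.5, 0.2, -4.1]
grip_width: 0.0543
```

Run:
```python
from h import *
o=st()
im=vision.camera('top'); cv2.imwrite('pics/top8.png',cv2.resize(im[200:290,370:490,::-1],(800,600),interpolation=cv2.INTER_CUBIC))
im=vision.camera('scene'); cv2.imwrite('pics/scene8.png',cv2.resize(im[140:230,370:490,::-1],(800,600),interpolation=cv2.INTER_CUBIC)); st()
```

```text
t 23.32 q [-0.623  0.061 -0.623  0.324  0.221 -0.292] p [ 0.4861 -0.2672  0.1557] z [ 0.55  -0.126 -0.825] y [0.257 0.966 0.024] F [-0.5  0.2 -4.1] g 0.0543
t 23.43 q [-0.623  0.059 -0.619  0.324  0.221 -0.292] p [ 0.4881 -0.2687  0.159 ] z [ 0.555 -0.129 -0.822] y [0.257 0.966 0.022] F [-0.4 -0.2 -4. ] g 0.0545
```

View pics/top8.png

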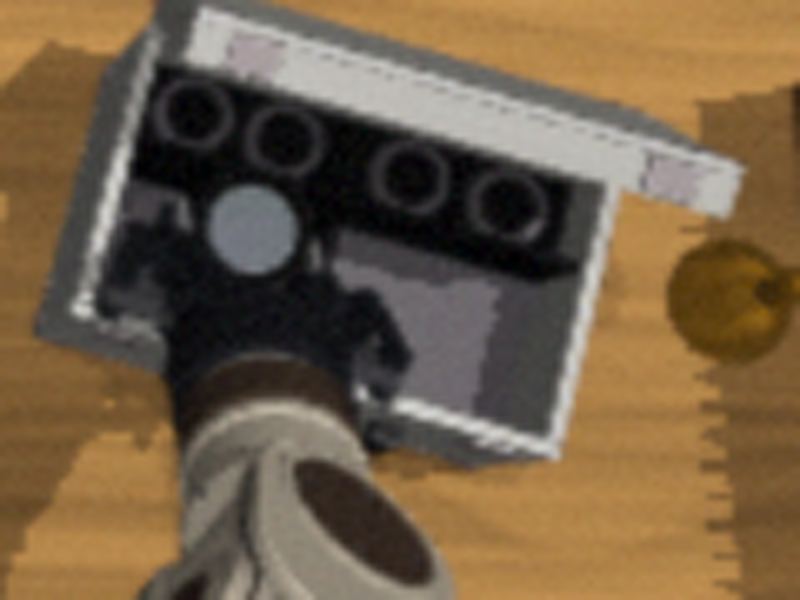

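View pics/scene8.png

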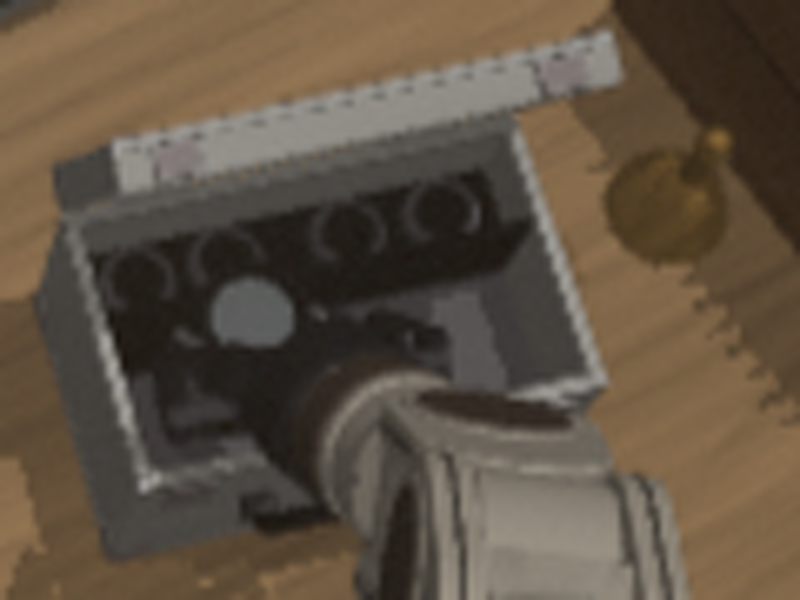

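```bash
cat >> h.py <<'E'
CC=np.array([.488,-.3284]); YAW=-.2595
CX=np.array([np.cos(YAW),np.sin(YAW)]); CY=np.array([-np.sin(YAW),np.cos(YAW)])
def P(x,y,z): return np.array([*(CC+x*CX+y*CY),z])
def incase(p): d=np.array(p)[:2]-CC; return np.round([d@CX,d@CY],4)
E
python3 - <<'E'
from h import *
a,b=(407.8,187.2),(407.9,234.3)
for p in (onz('scene',a,.192),onz('top',b,.192)): print(p,incase(p))
print(tri(a,b),incase(tri(a,b)[0])); print(P(-.025,.0575,0))
E
```

```text
[ 0.48323142 -0.26637974  0.192     ] [-0.0205  0.0587]
[ 0.48057498 -0.26691891  0.192     ] [-0.023   0.0575]
(array([ 0.48004624, -0.26371883,  0.20240127]), np.float64(0.0022361798092255815)) [-0.0243  0.0605]
[ 0.47859139 -0.26641026  0.        ]
```

send_rows:
  targets:
    - [[0,0,-1.5,0,4.5],[0,0,-3,0,4.5],[0,0,-4.5,0,4.5],[0,0,-5.4,0,4.5],[0,0,-5.8,0,4.5],[0,0,-6,0,4.5],[0,0,-6,0,4.5]]

```text
clock: 24.3
eef_pos: [0.4878, -0.2688, 0.0984]
tool_rot: [0.127, 0.946, -0.028, 0.297]
ft_force: [-0.7, -0.1, -4.1]
grip_width: 0.0546
```

Run:
```python
from h import *
o=st()
```

```text
t 24.3 q [-0.623  0.164 -0.706  0.133  0.221 -0.292] p [ 0.4878 -0.2688  0.0984] z [ 0.554 -0.129 -0.823] y [0.257 0.966 0.022] F [-0.7 -0.1 -4.1] g 0.0546
```

send_rows:
  targets:
    - [[0,0,-0.3,0,4.5],[0,0,-0.5,0,4.5],[0,0,-0.6,0,4.5],[0,0,-0.6,0,4.5]]

```text
clock: 24.8
eef_pos: [0.4887, -0.2695, 0.0933]
tool_rot: [0.127, 0.946, -0.029, 0.298]
ft_force: [0.1, -2.0, 0.5]
grip_width: 0.0542
```

send_rows:
  targets:
    - [[0,0,-0.1,0,4.5],[0,0,-0.2,0,4.5],[0,0,-0.2,0,4.5]]

```text
clock: 25.18
eef_pos: [0.4898, -0.2705, 0.0929]
tool_rot: [0.127, 0.945, -0.029, 0.299]
ft_force: [-1.2, -4.2, 5.9]
grip_width: 0.0543
```

Run:
```python
from h import *
o=st(); im=vision.camera('wrist'); cv2.imwrite('pics/wrist9.png',im[:,:,::-1])
im=vision.camera('top'); cv2.imwrite('pics/top9.png',cv2.resize(im[200:290,370:490,::-1],(800,600),interpolation=cv2.INTER_CUBIC))
```

```text
t 25.18 q [-0.624  0.178 -0.713  0.105  0.221 -0.291] p [ 0.4898 -0.2705  0.0929] z [ 0.558 -0.132 -0.819] y [0.258 0.966 0.02 ] F [-1.2 -4.2  5.9] g 0.0543
```

View pics/wrist9.png

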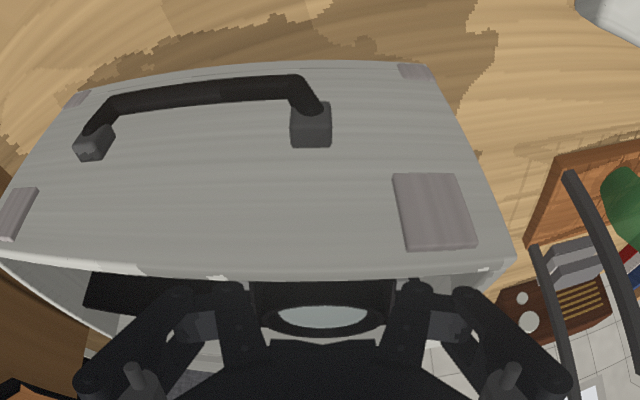

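View pics/top9.png

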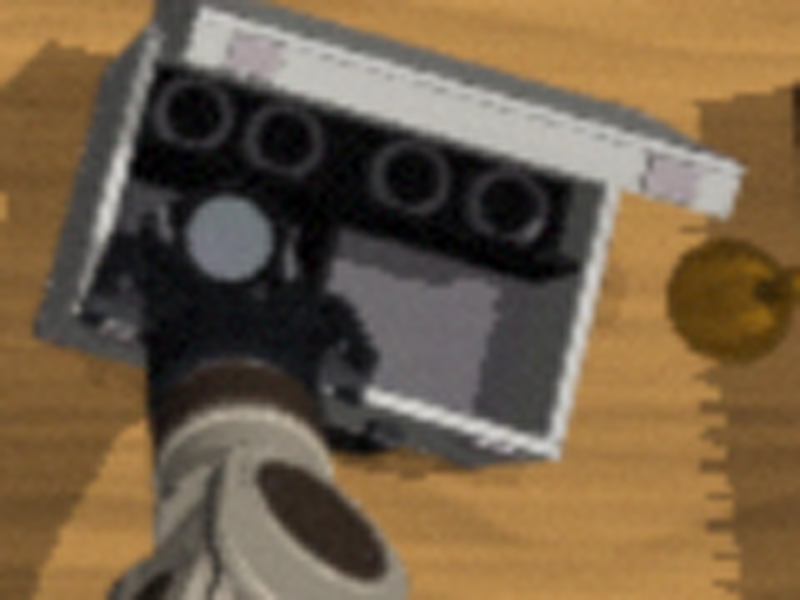

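send_rows:
  targets:
    - [[0,0,0.5,0,4.5],[-0.1,-0.4,0.7,0,4.5],[-0.2,-0.8,0.7,0,4.5],[-0.2,-0.8,0.5,0,4.5],[-0.2,-0.8,0.3,0,4.5],[-0.2,-0.8,0.2,0,4.5],[-0.2,-0.8,0.2,0,4.5]]

```text
clock: 26.15
eef_pos: [0.4853, -0.2764, 0.0916]
tool_rot: [0.127, 0.946, -0.028, 0.296]
ft_force: [-0.1, -0.2, -4.8]
grip_width: 0.0544
```

send_rows:
  targets:
    - [[0,0,-0.1,0,4.5],[0,0,-0.2,0,4.5],[0,0,-0.2,0,4.5]]

```text
clock: 26.52
eef_pos: [0.4858, -0.2766, 0.0903]
tool_rot: [0.127, 0.946, -0.028, 0.297]
ft_force: [-1.1, 0.9, -1.9]
grip_width: 0.0541
```

Run:
```python
from h import *
o=st()
```

```text
t 26.52 q [-0.642  0.185 -0.708  0.113  0.231 -0.308] p [ 0.4858 -0.2766  0.0903] z [ 0.554 -0.128 -0.822] y [0.257 0.966 0.022] F [-1.1  0.9 -1.9] g 0.0541
```

send_rows:
  targets:
    - [[0,0,-0.1,0,4.5],[0,0,-0.1,0,5.4],[0,0,-0.1,0,5.8],[0,0,-0.1,0,6.2],[0,0,-0.1,0,6.4],[0,0,-0.1,0,6.4]]

```text
clock: 27.28
eef_pos: [0.4856, -0.2768, 0.089]
tool_rot: [0.127, 0.946, -0.028, 0.296]
ft_force: [1.0, 0.1, 0.9]
grip_width: 0.0638
```

Run:
```python
from h import *
o=st(); im=vision.camera('wrist'); cv2.imwrite('pics/wrist10.png',im[:,:,::-1])
im=vision.camera('top'); cv2.imwrite('pics/top10.png',cv2.resize(im[200:290,370:490,::-1],(800,600),interpolation=cv2.INTER_CUBIC))
```

```text
t 27.27 q [-0.643  0.188 -0.709  0.11   0.231 -0.308] p [ 0.4856 -0.2768  0.089 ] z [ 0.554 -0.129 -0.823] y [0.257 0.966 0.022] F [1.  0.1 0.9] g 0.0638
```

View pics/wrist10.png

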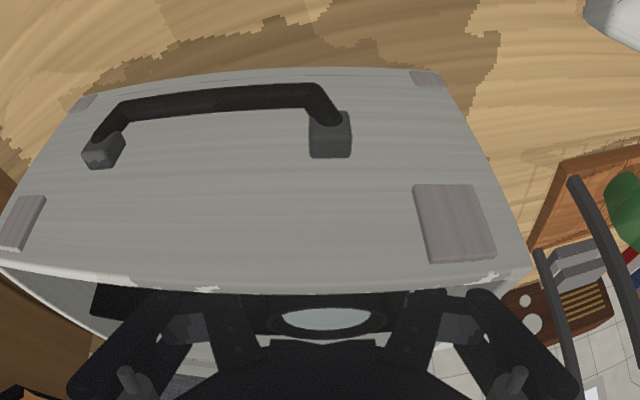

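View pics/top10.png

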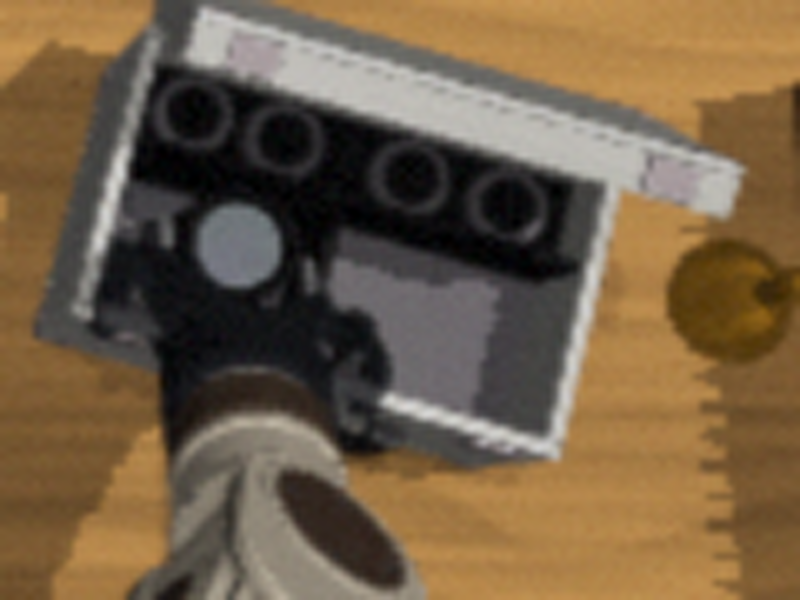

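send_rows:
  targets:
    - [[0,0,1,0,6.4],[0,0,4,0,6.4],[0,0,9,0,6.4],[-1,2,14,0,7],[-3,6,17,0.05,7.8],[-5,11,17,0.1,7.8],[-6,17,17,0.2,7.8],[-6,23,17,0.3,7.8],[-6,29,17,0.4,7.8],[-6,35,17,0.49,7.8],[-6,41,17,0.49,7.8],[-6,47,17,0.49,7.8]]

```text
clock: 28.88
eef_pos: [0.4251, 0.1954, 0.2605]
tool_rot: [-0.106, 0.948, 0.045, 0.296]
ft_force: [0.7, -0.7, 0.9]
grip_width: 0.0782
```

send_rows:
  targets:
    - [[1.5,6,-2,0,7.8],[3,11,-5,0,7.8],[3.4,12,-8,0,7.8],[3.4,12,-8,0,7.8],[3.4,12,-8,0,7.8]]

```text
clock: 29.5
eef_pos: [0.4597, 0.3132, 0.1802]
tool_rot: [-0.106, 0.949, 0.045, 0.295]
ft_force: [-0.6, 0.6, 0.6]
grip_width: 0.0779
```

Run:
```python
from h import *
o=st(); im=vision.camera('wrist'); cv2.imwrite('pics/wrist11.png',im[:,:,::-1]);o=st()
im=vision.camera('top'); cv2.imwrite('pics/top11.png',im[:,:,::-1])
```

```text
t 29.5 q [ 0.742  0.038 -0.572  0.411 -0.266  0.444] p [0.4597 0.3132 0.1802] z [ 0.55   0.148 -0.822] y [-0.227  0.974  0.023] F [-0.6  0.6  0.6] g 0.0779
t 29.55 q [ 0.741  0.037 -0.571  0.41  -0.266  0.444] p [0.4601 0.3133 0.181 ] z [ 0.551  0.148 -0.822] y [-0.227  0.974  0.024] F [ 0.9 -0.6  1. ] g 0.0777
```

View pics/wrist11.png

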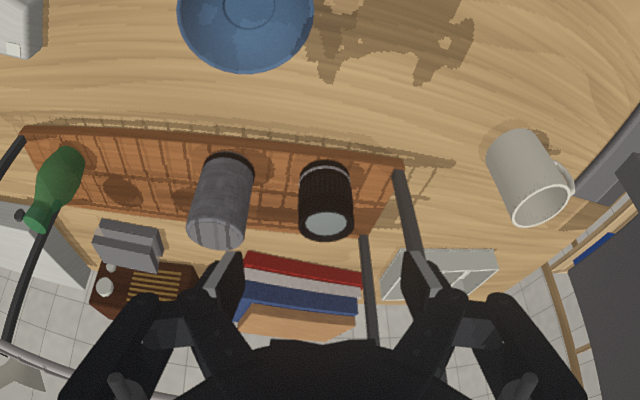

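View pics/top11.png

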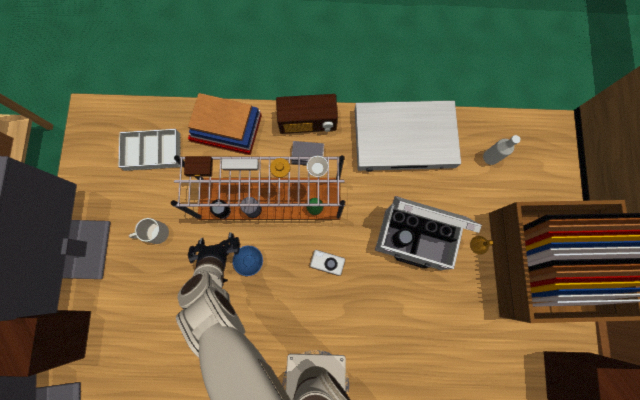

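Run:
```python
from h import *
o=bot.get_obs(); p=o['eef_pos'].copy()
o['eef_pos']=np.array([.4597,.3132,.1802])
Rm=R.from_quat(o['tool_rot']).as_matrix(); print(o['eef_pos'],p)
for nm,uv,z in [('glass',(327,224),.086),('FLcorner',(404,158),.018),('postbase',(399,173),.018)]: print(nm,wz(uv,z,o))
```

```text
[0.4597 0.3132 0.1802] [0.46033492 0.31323575 0.18122656]
glass [0.55985366 0.34250662 0.086     ]
FLcorner [0.51834751 0.42070632 0.018     ]
postbase [0.54149343 0.42469988 0.018     ]
```

send_rows:
  targets:
    - [[0,0,-5,0,7.8],[0,0,-10,0,7.8],[0,0,-12.5,0,7.8],[1.5,0.4,-12.9,0,7.8],[4,1.1,-12.9,0,7.8],[6,1.7,-12.9,0,7.8],[7,2,-12.9,0,7.8],[7,2,-12.9,0,7.8]]

```text
clock: 30.6
eef_pos: [0.5313, 0.334, 0.0518]
tool_rot: [-0.105, 0.948, 0.045, 0.295]
ft_force: [0.5, 0.6, 0.3]
grip_width: 0.0783
```

Run:
```python
from h import *
o=st(); im=vision.camera('wrist'); cv2.imwrite('pics/wrist12.png',im[:,:,::-1]);
```

```text
t 30.6 q [ 0.671  0.367 -0.586  0.049 -0.228  0.383] p [0.5313 0.334  0.0518] z [ 0.551  0.148 -0.821] y [-0.227  0.974  0.024] F [0.5 0.6 0.3] g 0.0783
```

View pics/wrist12.png

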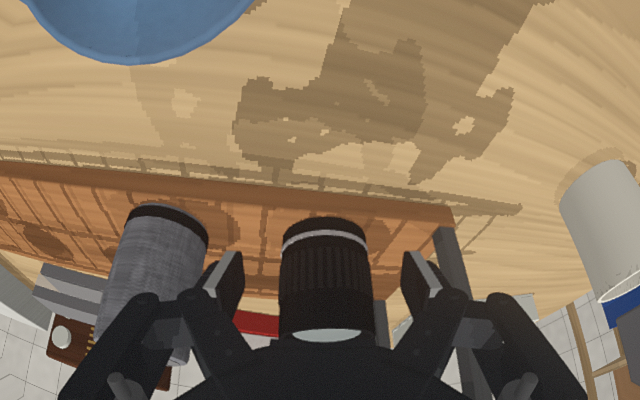

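send_rows:
  targets:
    - [[1.5,0.45,0,0,7.8],[3,0.9,0,0,7.8],[4,1.2,0,0,7.8],[4.2,1.2,0,0,7.8],[4.2,1.2,0,0,7.8]]

```text
clock: 31.28
eef_pos: [0.5712, 0.3452, 0.0494]
tool_rot: [-0.106, 0.949, 0.044, 0.294]
ft_force: [-0.5, -0.6, -0.0]
grip_width: 0.078
```

Run:
```python
from h import *
o=st(); im=vision.camera('wrist'); cv2.imwrite('pics/wrist13.png',im[:,:,::-1]);
```

```text
t 31.27 q [ 0.639  0.427 -0.487  0.087 -0.21   0.354] p [0.5712 0.3452 0.0494] z [ 0.548  0.147 -0.824] y [-0.228  0.973  0.022] F [-0.5 -0.6 -0. ] g 0.078
```

View pics/wrist13.png

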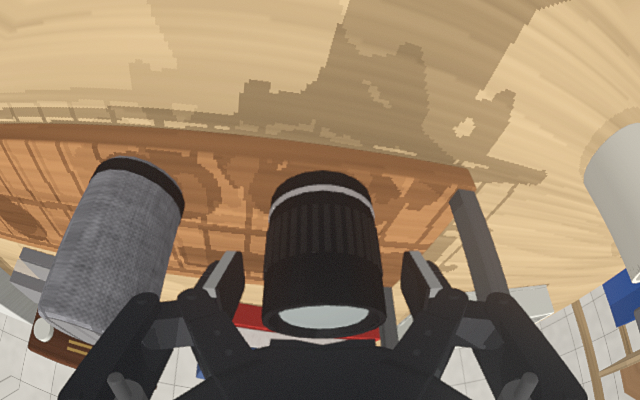

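send_rows:
  targets:
    - [[0,0,0.1,0,6.2],[0,0,0.1,0,5.0],[0,0,0.1,0,4.5],[0,0,0.1,0,4.5],[0,0,0.1,0,4.5]]

```text
clock: 31.95
eef_pos: [0.5716, 0.3455, 0.0514]
tool_rot: [-0.106, 0.949, 0.045, 0.294]
ft_force: [-3.6, -1.3, 5.9]
grip_width: 0.0547
```

Run:
```python
from h import *
o=st(); im=vision.camera('wrist'); cv2.imwrite('pics/wrist14.png',im[:,:,::-1]);
```

```text
t 31.95 q [ 0.639  0.424 -0.486  0.09  -0.211  0.354] p [0.5716 0.3455 0.0514] z [ 0.549  0.147 -0.823] y [-0.228  0.973  0.022] F [-3.6 -1.3  5.9] g 0.0547
```

View pics/wrist14.png

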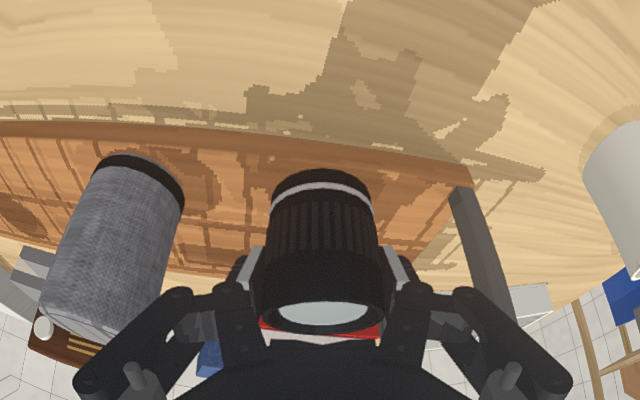

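send_rows:
  targets:
    - [[0,0,0.8,0,4.5],[-0.2,0,1.6,0,4.5],[-1.5,-0.4,2,0,4.5],[-4,-1.1,2,0,4.5],[-7,-1.9,2,0,4.5],[-10,-2.8,2.5,0,4.5],[-13,-3.8,4,0,4.5],[-15,-5.5,7,0,4.5],[-15.5,-8,11,0,4.5],[-15.5,-12,15,-0.05,4.5],[-15.5,-17,18,-0.12,4.5],[-15.5,-23,19,-0.2,4.5]]

```text
clock: 33.5
eef_pos: [0.4164, 0.1149, 0.2436]
tool_rot: [-0.011, 0.954, 0.016, 0.299]
ft_force: [1.7, -1.0, -2.7]
grip_width: 0.0545
```

Run:
```python
from h import *
o=st();
```

```text
t 33.5 q [ 0.403 -0.332 -0.69   0.631 -0.191  0.323] p [0.4164 0.1149 0.2436] z [ 0.571  0.037 -0.82 ] y [-0.03   0.999  0.024] F [ 1.7 -1.  -2.7] g 0.0545
```

send_rows:
  targets:
    - [[0,-5,1,-0.04,4.5],[0,-11,1,-0.09,4.5],[0,-17,1,-0.14,4.5],[0,-23,1,-0.19,4.5],[0.5,-29,1,-0.24,4.5],[1.5,-35,1,-0.29,4.5],[2.5,-41,1,-0.29,4.5],[3.5,-45.5,1,-0.29,4.5],[4.3,-48,0,-0.29,4.5],[4.6,-48.8,0,-0.29,4.5],[4.6,-48.8,0,-0.29,4.5],[4.6,-48.8,0,-0.29,4.5]]

```text
clock: 35.0
eef_pos: [0.4622, -0.3712, 0.2411]
tool_rot: [0.127, 0.946, -0.028, 0.296]
ft_force: [0.4, 0.7, -2.9]
grip_width: 0.0541
```

Run:
```python
from h import *
o=st(); im=vision.camera('wrist'); cv2.imwrite('pics/wrist15.png',im[:,:,::-1]);
im=vision.camera('top'); cv2.imwrite('pics/top15.png',cv2.resize(im[200:290,370:490,::-1],(800,600),interpolation=cv2.INTER_CUBIC))
im=vision.camera('scene'); cv2.imwrite('pics/scene15.png',cv2.resize(im[140:230,370:490,::-1],(800,600),interpolation=cv2.INTER_CUBIC)); o=st(); print(incase(o['eef_pos']))
```

```text
t 35.0 q [-0.846  0.069 -0.354  0.636  0.336 -0.492] p [ 0.4622 -0.3712  0.2411] z [ 0.553 -0.127 -0.823] y [0.256 0.966 0.023] F [ 0.4  0.7 -2.9] g 0.0541
t 35.15 q [-0.846  0.07  -0.353  0.635  0.336 -0.492] p [ 0.4625 -0.3716  0.2414] z [ 0.554 -0.128 -0.823] y [0.256 0.966 0.022] F [ 0.4 -0.  -3.3] g 0.0542
[-0.0136 -0.0483]
```

View pics/wrist15.png

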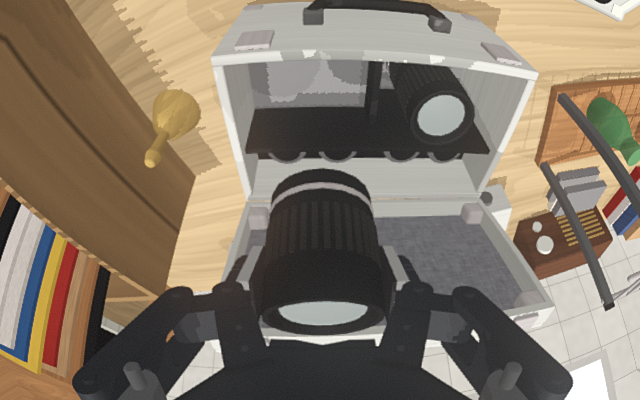

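View pics/top15.png

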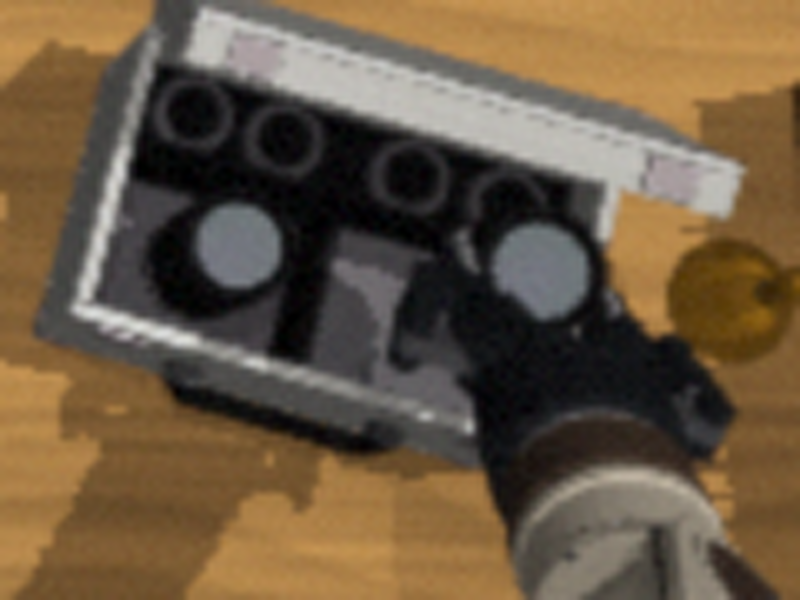

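View pics/scene15.png

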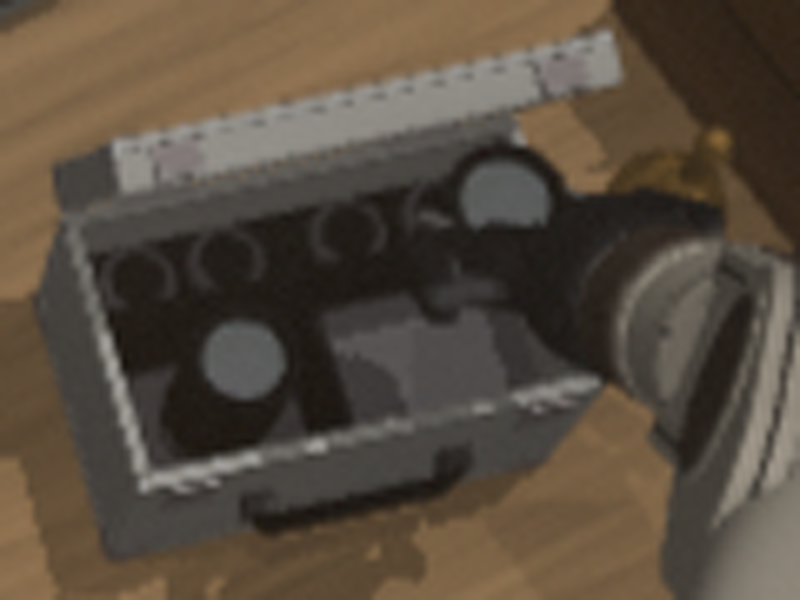

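Run:
```python
from h import *
for nm,a,b,z in [('tall',(406.5,194),(406,236.9),.126),('short',(445.8,169),(451.2,240.5),.276)]:
    print(nm,incase(onz('scene',a,z)),incase(onz('top',b,z)),tri(a,b)[0])
```

```text
tall [-0.0219  0.0523] [-0.021   0.0488] [ 0.48310207 -0.27867878  0.10909114]
short [-0.017  -0.0475] [-0.0201 -0.0484] [ 0.45477491 -0.36327636  0.2934741 ]
```

send_rows:
  targets:
    - [[-0.3,-0.1,-2,0,4.5],[-0.3,-0.1,-5,0,4.5],[-0.3,-0.1,-8,0,4.5],[-0.3,-0.1,-11,0,4.5],[-0.3,-0.1,-13,0,4.5],[-0.3,-0.1,-14,0,4.5],[-0.3,-0.1,-14.2,0,4.5],[-0.3,-0.1,-14.2,0,4.5]]

```text
clock: 36.15
eef_pos: [0.4601, -0.374, 0.1]
tool_rot: [0.127, 0.946, -0.029, 0.297]
ft_force: [0.3, -0.2, -3.1]
grip_width: 0.0543
```

Run:
```python
from h import *
o=st(); print(incase(o['eef_pos']))
```

```text
t 36.15 q [-0.854  0.249 -0.571  0.238  0.34  -0.498] p [ 0.4601 -0.374   0.1   ] z [ 0.554 -0.129 -0.822] y [0.257 0.966 0.021] F [ 0.3 -0.2 -3.1] g 0.0543
[-0.0153 -0.0513]
```

send_rows:
  targets:
    - [[0,0.1,-0.3,0,4.5],[0,0.1,-0.5,0,4.5],[0,0.1,-0.7,0,4.5],[0,0.1,-0.7,0,4.5]]

```text
clock: 36.65
eef_pos: [0.4593, -0.3724, 0.0917]
tool_rot: [0.127, 0.946, -0.028, 0.296]
ft_force: [-0.3, -0.3, -3.3]
grip_width: 0.0544
```

send_rows:
  targets:
    - [[0,0,-0.1,0,4.5],[0,0,-0.2,0,4.5],[0,0,-0.2,0,4.5]]

```text
clock: 37.02
eef_pos: [0.4599, -0.3728, 0.0914]
tool_rot: [0.127, 0.946, -0.028, 0.297]
ft_force: [-5.1, 3.9, 6.7]
grip_width: 0.0544
```

send_rows:
  targets:
    - [[0,0,0.1,0,4.5],[0,0,0.1,0,5.4],[0,0,0.1,0,5.8],[0,0,0.1,0,6.2],[0,0,0.1,0,6.3],[0,0,0.1,0,6.3]]

```text
clock: 37.78
eef_pos: [0.4605, -0.3699, 0.091]
tool_rot: [0.126, 0.946, -0.025, 0.297]
ft_force: [0.3, 8.4, 3.2]
grip_width: 0.0632
```

Run:
```python
from h import *
o=st(); im=vision.camera('wrist'); cv2.imwrite('pics/wrist16.png',im[:,:,::-1]);
im=vision.camera('top'); cv2.imwrite('pics/top16.png',cv2.resize(im[200:290,370:490,::-1],(800,600),interpolation=cv2.INTER_CUBIC))
```

```text
t 37.77 q [-0.851  0.262 -0.585  0.215  0.343 -0.496] p [ 0.4605 -0.3699  0.091 ] z [ 0.556 -0.123 -0.822] y [0.253 0.967 0.026] F [0.3 8.4 3.2] g 0.0632
```

View pics/wrist16.png

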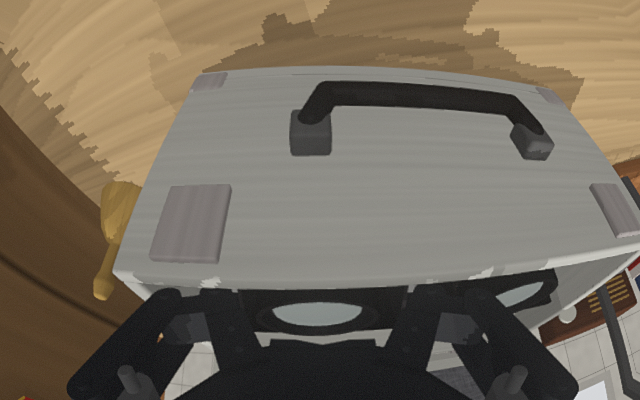

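View pics/top16.png

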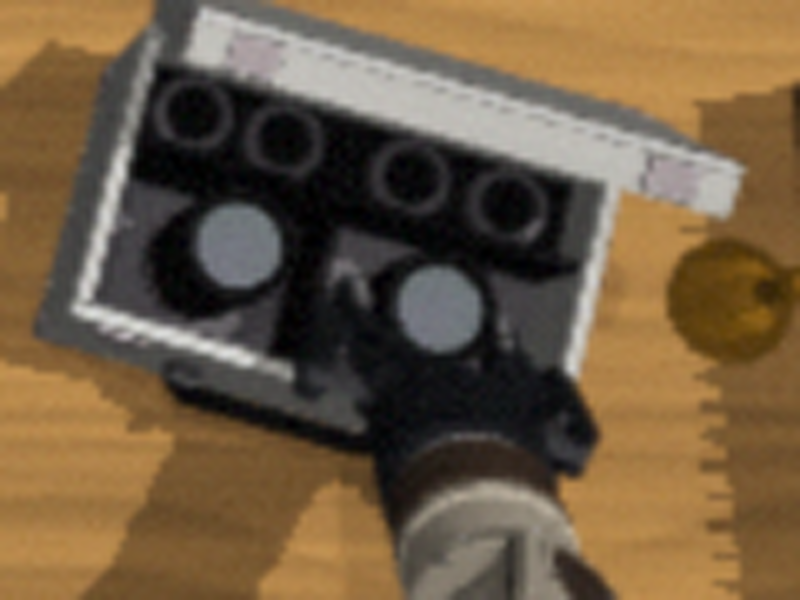

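send_rows:
  targets:
    - [[0,0,0.5,0,6.3],[0,0,1.5,0,6.3],[0,0,3.5,0,6.3],[0,0,7,0,6.3],[0,0,12,0,6.3],[-2,0,17,0,6.3],[-5,0,20,0,4],[-7,0,20,0,2]]

```text
clock: 38.88
eef_pos: [0.3896, -0.3749, 0.2967]
tool_rot: [0.126, 0.945, -0.032, 0.299]
ft_force: [0.2, -0.1, -1.4]
grip_width: 0.0276
```

Run:
```python
from h import *
o=st(); im=vision.camera('wrist'); cv2.imwrite('pics/wrist17.png',im[:,:,::-1]);
im=vision.camera('top'); cv2.imwrite('pics/top17.png',cv2.resize(im[200:290,370:490,::-1],(800,600),interpolation=cv2.INTER_CUBIC))
im=vision.camera('scene'); cv2.imwrite('pics/scene17.png',cv2.resize(im[140:230,370:490,::-1],(800,600),interpolation=cv2.INTER_CUBIC)); o=st(); print(incase(o['eef_pos']))
```

```text
t 38.88 q [-0.987 -0.052 -0.325  0.823  0.401 -0.623] p [ 0.3896 -0.3749  0.2967] z [ 0.558 -0.136 -0.819] y [0.258 0.966 0.015] F [ 0.2 -0.1 -1.4] g 0.0276
t 39.02 q [-0.986 -0.049 -0.33   0.821  0.4   -0.621] p [ 0.3889 -0.3735  0.2923] z [ 0.554 -0.131 -0.822] y [0.259 0.966 0.02 ] F [ 0.3 -0.2 -0.6] g 0.0201
[-0.0842 -0.069 ]
```

View pics/wrist17.png

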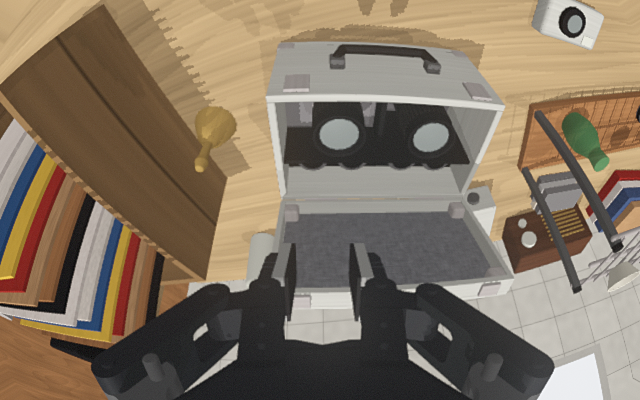

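View pics/top17.png

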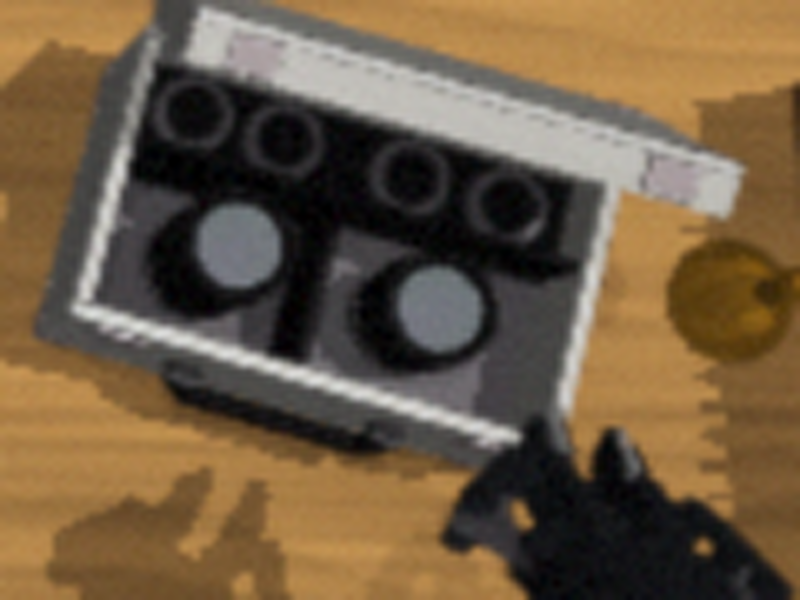

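View pics/scene17.png

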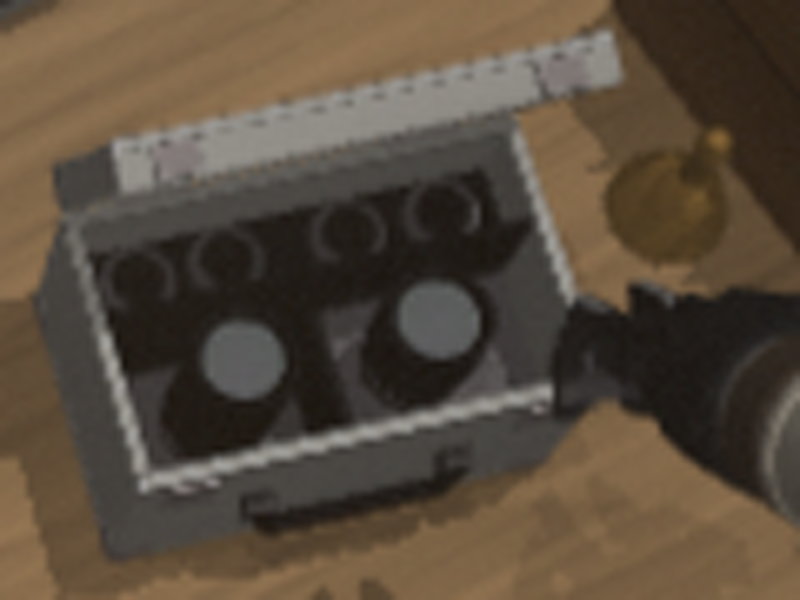

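send_rows:
  targets:
    - [[0,0,4,0,0],[0,1,7,0,0],[3,2,8,0,0],[7,2.4,8,0,0],[12,2.4,8,0,0],[16,2.4,8,0,0],[18.4,2.3,8,0,0],[18.4,2.3,8,0,0],[18.4,2.3,8,0,0]]

```text
clock: 40.15
eef_pos: [0.5733, -0.3492, 0.3702]
tool_rot: [0.127, 0.946, -0.028, 0.296]
ft_force: [0.5, 1.2, -0.3]
grip_width: -0.0
```

Run:
```python
from h import *
o=st(); im=vision.camera('wrist'); cv2.imwrite('pics/wrist18.png',im[:,:,::-1]);
im=vision.camera('top'); cv2.imwrite('pics/top18.png',cv2.resize(im[180:300,360:520,::-1],(800,600),interpolation=cv2.INTER_CUBIC)); o=st(); print(incase(o['eef_pos']))
```

```text
t 40.15 q [-0.653  0.135  0.054  0.931  0.237 -0.318] p [ 0.5733 -0.3492  0.3702] z [ 0.552 -0.128 -0.824] y [0.257 0.966 0.023] F [ 0.5  1.2 -0.3] g -0.0
t 40.25 q [-0.654  0.133  0.054  0.93   0.237 -0.318] p [ 0.5728 -0.3496  0.3709] z [ 0.553 -0.129 -0.823] y [0.258 0.966 0.022] F [ 0.5 -0.2  0.7] g -0.0002
[0.0874 0.0012]
```

View pics/wrist18.png

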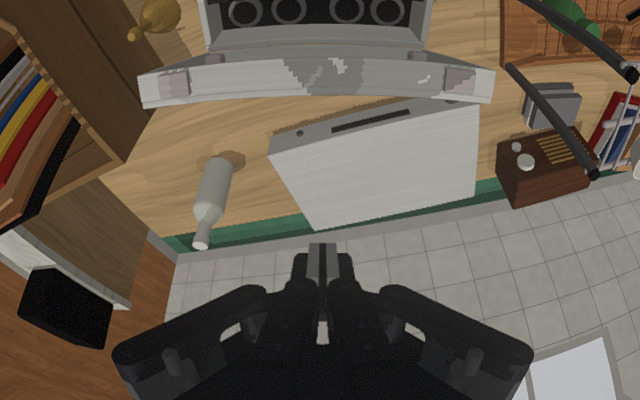

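View pics/top18.png

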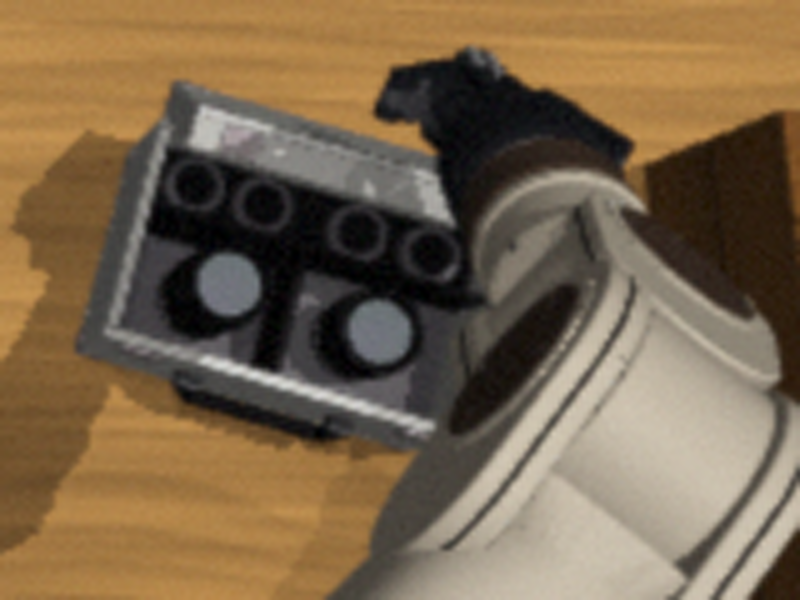

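Run:
```python
from h import *
o=bot.get_obs()
for uv in [(320,97),(320,60),(316,50),(145,105),(490,100)]:
    for z in (.272,.28): print(uv,z,incase(wz(uv,z,o)))
```

```text
(320, 97) 0.272 [0.0541 0.0006]
(320, 97) 0.28 [0.0491 0.0005]
(320, 60) 0.272 [0.027  0.0008]
(320, 60) 0.28 [0.0233 0.0007]
(316, 50) 0.272 [ 0.0202 -0.0016]
(316, 50) 0.28 [ 0.0168 -0.0016]
(145, 105) 0.272 [ 0.0491 -0.1246]
(145, 105) 0.28 [ 0.0443 -0.119 ]
(490, 100) 0.272 [0.0497 0.1231]
(490, 100) 0.28 [0.045  0.1174]
```

send_rows:
  targets:
    - [[0,0,-5,0,0],[0,0,-9,0,0],[0,0,-9.5,0,0],[-1,0.3,-9.5,0,0],[-2,0.5,-9.5,0,0],[-3.1,0.8,-9.7,0,0],[-3.1,0.8,-9.7,0,0],[-3.1,0.8,-9.7,0,0]]

```text
clock: 41.25
eef_pos: [0.5429, -0.342, 0.2753]
tool_rot: [0.127, 0.946, -0.029, 0.297]
ft_force: [0.9, -1.6, 2.5]
grip_width: 0.0001
```

Run:
```python
from h import *
o=st(); im=vision.camera('wrist'); cv2.imwrite('pics/wrist19.png',im[:,:,::-1]);
im=vision.camera('top'); cv2.imwrite('pics/top19.png',cv2.resize(im[180:300,360:520,::-1],(800,600),interpolation=cv2.INTER_CUBIC)); o=st(); print(incase(o['eef_pos']))
```

```text
t 41.25 q [-0.68   0.112 -0.221  0.68   0.251 -0.341] p [ 0.5429 -0.342   0.2753] z [ 0.555 -0.13  -0.822] y [0.257 0.966 0.021] F [ 0.9 -1.6  2.5] g 0.0001
t 41.35 q [-0.68   0.113 -0.22   0.68   0.251 -0.341] p [ 0.5431 -0.3419  0.2749] z [ 0.555 -0.129 -0.822] y [0.257 0.966 0.022] F [ 0.9 -0.7  3.2] g 0.0001
[0.0567 0.0011]
```

View pics/wrist19.png

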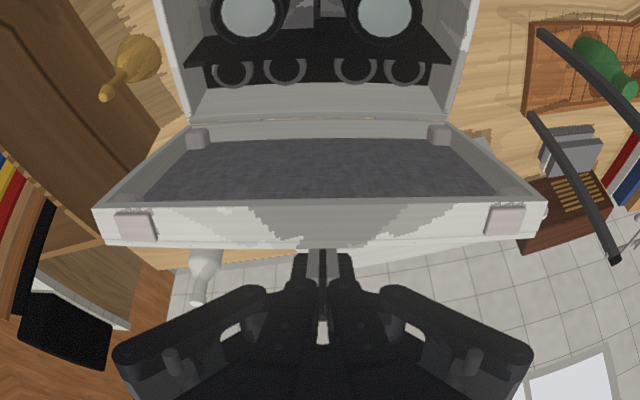

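View pics/top19.png

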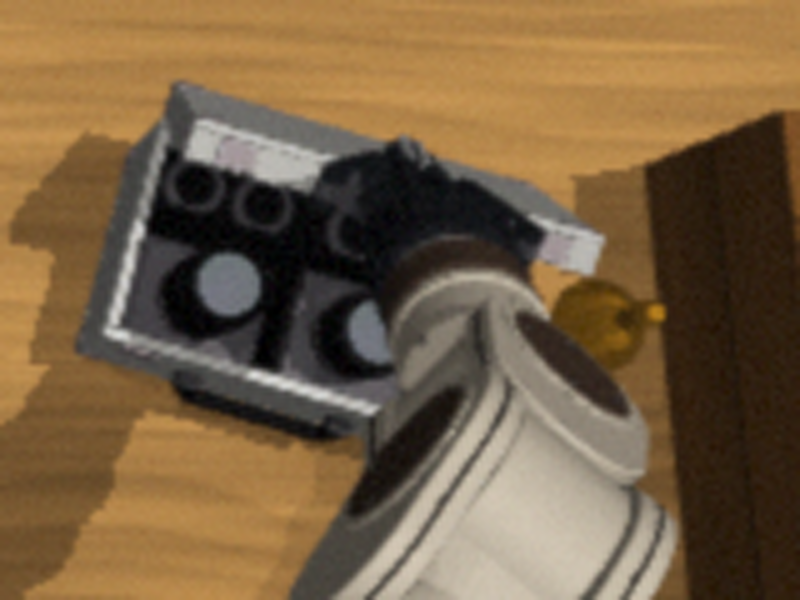

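send_rows:
  targets:
    - [[-1.2,0.3,-0.4,0,0],[-2.1,0.6,-0.7,0,0],[-3.1,0.8,-1.2,0,0],[-4.1,1.1,-1.6,0,0],[-5.1,1.4,-2.2,0,0],[-6.2,1.6,-3,0,0],[-7.2,1.9,-4,0,0],[-7.2,1.9,-4,0,0]]

```text
clock: 42.35
eef_pos: [0.4684, -0.3217, 0.2316]
tool_rot: [0.128, 0.947, -0.027, 0.294]
ft_force: [0.6, -0.3, -0.8]
grip_width: -0.0004
```

Run:
```python
from h import *
o=st(); im=vision.camera('wrist'); cv2.imwrite('pics/wrist20.png',im[:,:,::-1]);
im=vision.camera('top'); cv2.imwrite('pics/top20.png',cv2.resize(im[180:300,360:520,::-1],(800,600),interpolation=cv2.INTER_CUBIC)); o=st(); print(incase(o['eef_pos']))
```

```text
t 42.35 q [-0.754  0.014 -0.441  0.583  0.288 -0.406] p [ 0.4684 -0.3217  0.2316] z [ 0.55  -0.127 -0.825] y [0.258 0.966 0.024] F [ 0.6 -0.3 -0.8] g -0.0004
t 42.45 q [-0.754  0.014 -0.438  0.583  0.288 -0.406] p [ 0.4697 -0.3223  0.233 ] z [ 0.552 -0.128 -0.824] y [0.258 0.966 0.023] F [-0.1 -0.4  0.9] g 0.0002
[-0.0193  0.0012]
```

View pics/wrist20.png

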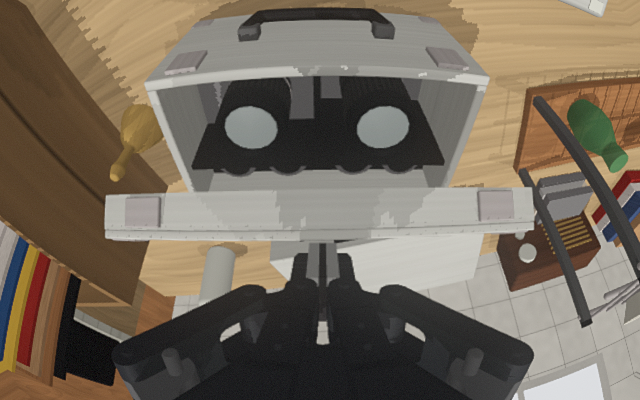

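View pics/top20.png

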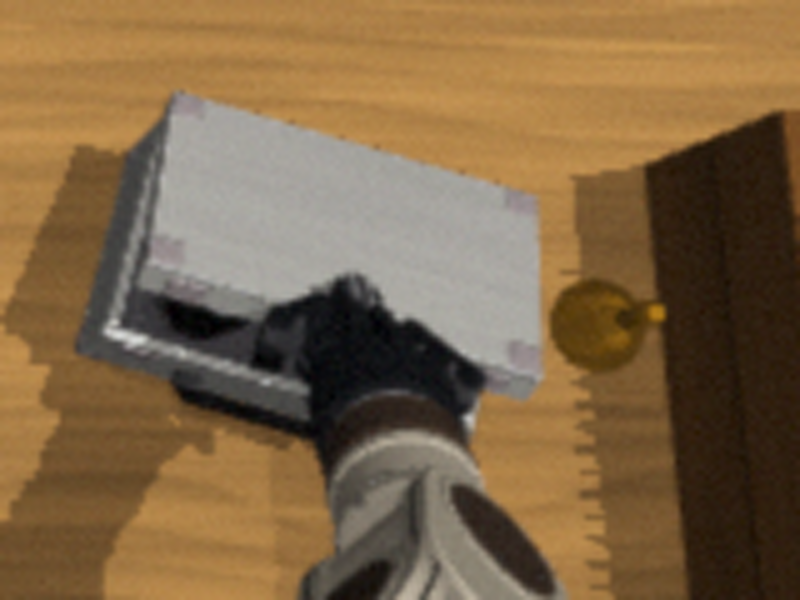

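send_rows:
  targets:
    - [[-0.8,0.2,-1,0,0],[-1.5,0.4,-2,0,0],[-2.2,0.6,-3.2,0,0],[-2.8,0.7,-4.4,0,0],[-3,0.8,-5.1,0,0],[-3.2,0.9,-5.8,0,0],[-3.4,0.9,-6.4,0,0],[-3.5,0.9,-6.9,0,0],[-3.5,0.9,-7.2,0,0],[-3.5,0.9,-7.2,0,0]]

```text
clock: 43.7
eef_pos: [0.4353, -0.3134, 0.1614]
tool_rot: [0.127, 0.946, -0.028, 0.296]
ft_force: [-1.1, -0.0, 0.0]
grip_width: 0.0
```

Run:
```python
from h import *
o=st(); print(incase(o['eef_pos'])); im=vision.camera('wrist'); cv2.imwrite('pics/wrist21.png',im[:,:,::-1]);
```

```text
t 43.7 q [-0.798  0.039 -0.624  0.382  0.312 -0.447] p [ 0.4353 -0.3134  0.1614] z [ 0.553 -0.128 -0.823] y [0.257 0.966 0.023] F [-1.1 -0.   0. ] g 0.0
[-0.0548  0.001 ]
```

View pics/wrist21.png

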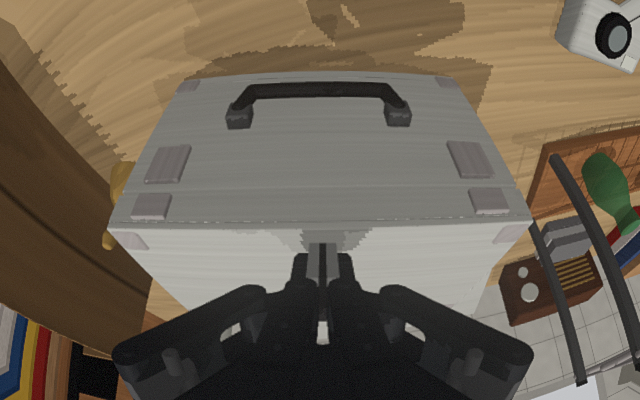

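send_rows:
  targets:
    - [[0,0,-0.1,0,0],[0,0,-0.2,0,0],[0,0,-0.3,0,0],[0,0,-0.3,0,0]]

```text
clock: 44.25
eef_pos: [0.4354, -0.3137, 0.159]
tool_rot: [0.127, 0.946, -0.028, 0.296]
ft_force: [-2.2, -0.9, 0.7]
grip_width: -0.0005
```

send_rows:
  targets:
    - [[0,0,-0.1,0,0],[0,0,-0.2,0,0],[0,0,-0.2,0,0]]

```text
clock: 44.62
eef_pos: [0.4356, -0.3138, 0.1582]
tool_rot: [0.127, 0.946, -0.028, 0.297]
ft_force: [-8.1, 3.1, 9.8]
grip_width: -0.0002
```

send_rows:
  targets:
    - [[0,0,-0.2,0,0],[0,0,-0.2,0,0]]

```text
clock: 44.88
eef_pos: [0.4358, -0.3139, 0.1579]
tool_rot: [0.127, 0.946, -0.029, 0.298]
ft_force: [-16.8, 7.7, 22.4]
grip_width: -0.0
```

send_rows:
  targets:
    - [[0,0,1,0,0],[0,0,4,0,0],[-1,0,8,0,0],[-3,0,14,0,0],[-6,2,18,0,0],[-9,6,20,0,0],[-9,10,20,0,0],[-9,10,20,0,0]]

```text
clock: 45.88
eef_pos: [0.3452, -0.2116, 0.3556]
tool_rot: [0.125, 0.946, -0.028, 0.297]
ft_force: [0.1, 0.2, 0.2]
grip_width: -0.0001
```

Run:
```python
from h import *
o=st(); im=vision.camera('wrist'); cv2.imwrite('pics/wrist22.png',im[:,:,::-1]);
im=vision.camera('top'); cv2.imwrite('pics/top22.png',im[:,:,::-1])
cv2.imwrite('pics/top22z.png',cv2.resize(im[180:300,360:520,::-1],(800,600),interpolation=cv2.INTER_CUBIC))
im=vision.camera('scene'); 
cv2.imwrite('pics/scene22z.png',cv2.resize(im[120:240,340:500,::-1],(800,600),interpolation=cv2.INTER_CUBIC))
th=0.0
for th in (0,.05,.1):
    pts=np.array([P(.075-.15*np.cos(th)+.024*np.sin(th),y,.13+.15*np.sin(th)+.024*np.cos(th)) for y in (.12,-.12)])
    print(th,'top',np.round((proj('top',pts)-[360,180])*5,1).tolist(),'scene',np.round((proj('scene',pts)-[340,120])*5,1).tolist())
```

```text
t 45.88 q [-0.774 -0.408 -0.432  1.013  0.301 -0.428] p [ 0.3452 -0.2116  0.3556] z [ 0.555 -0.128 -0.822] y [0.254 0.967 0.021] F [0.1 0.2 0.2] g -0.0001
0 top [[108.6, 329.9], [482.6, 440.5]] scene [[261.6, 454.7], [618.6, 372.8]]
0.05 top [[111.1, 326.7], [487.3, 437.9]] scene [[262.5, 449.3], [621.1, 367.0]]
0.1 top [[113.7, 322.8], [492.2, 434.7]] scene [[263.4, 443.2], [623.4, 360.7]]
```

View pics/top22z.png

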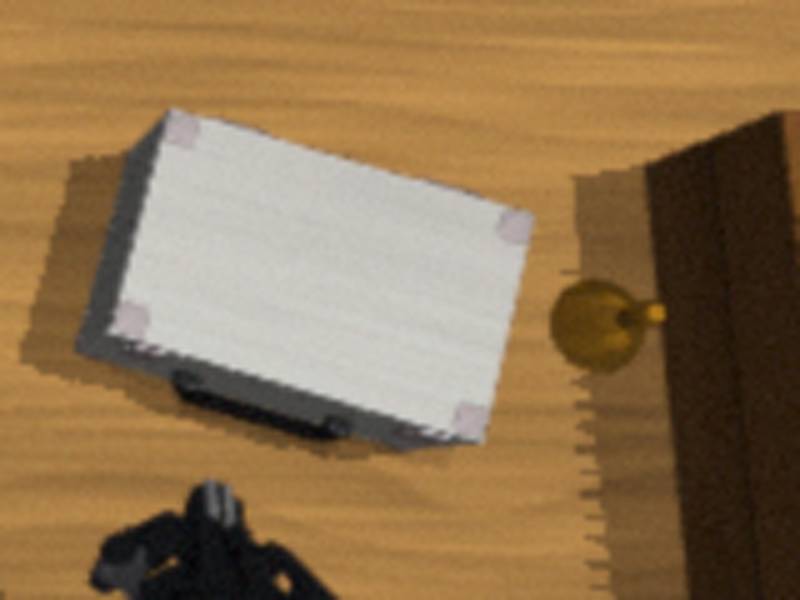

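View pics/scene22z.png

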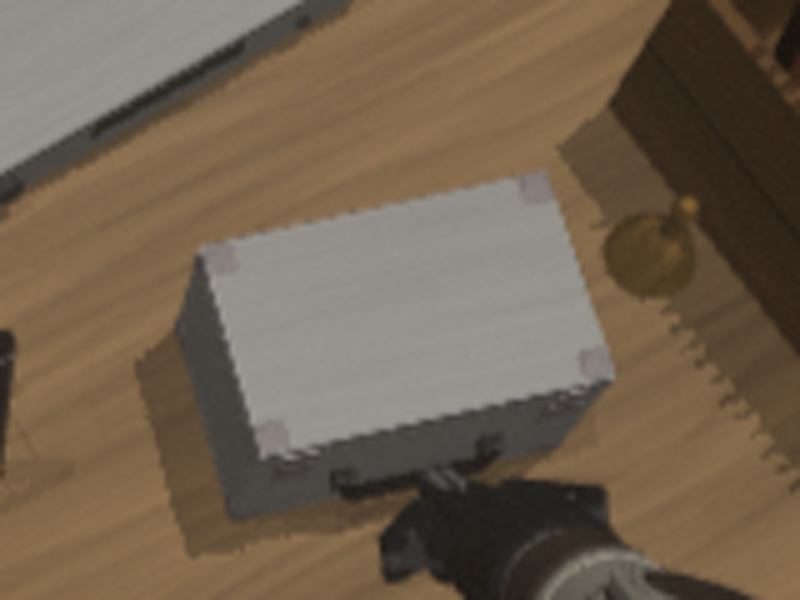

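View pics/wrist22.png

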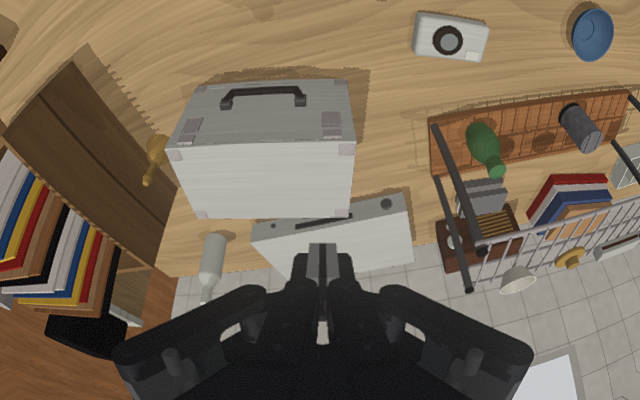

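View pics/top22.png

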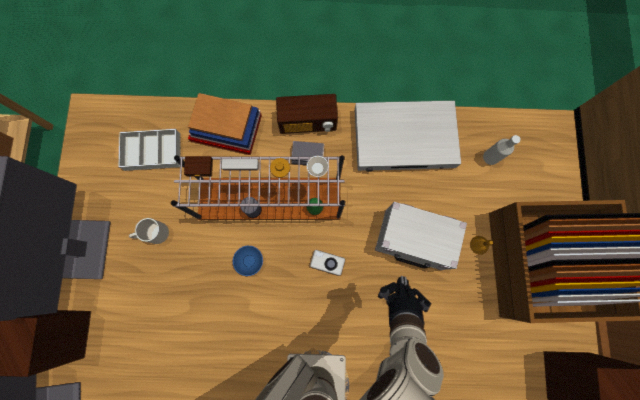

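```bash
python3 -c "
from h import *
st(); print(bot.job_done())"
```

```text
t 46.02 q [-0.777 -0.403 -0.43   1.012  0.301 -0.428] p [ 0.3457 -0.2138  0.3547] z [ 0.553 -0.128 -0.823] y [0.257 0.966 0.022] F [ 0.6  0.1 -0.2] g -0.0001
the job is handed in; nothing more can be done
None
```

Both lenses are in the case with the lid closed, and I handed the job in at 46 s of the 72 s allowed. No verdict was reported.

**What I did**
- The moves only allow shifts and turns about the vertical, so I got the 35° tilt by pushing repeatedly against the wrist joint limit. The first try left the jaws facing the wrong way, so I undid the tilt, turned the tool and tilted it again.
- I took the tall lens, then the short one, from under the wire shelf. I set each down on its compartment floor until I felt contact, then released it.
- I pulled the lid over from behind with shut fingers and pressed it down slowly.

**What the last checks showed**
- **Lenses:** before closing, both stood upright in their own compartments. The tall lens measured about 9 mm from its compartment centre. The short lens measured about 10 mm off just before its final lowering; I only checked its final position by eye.
- **Lid:** it stopped hard, with the press force rising to about 22 N upward (roughly 29 N in all). Its front corners in both fixed cameras match the closed position to within 1–2 pixels.
- **Other objects:** the vase, speaker, compact camera, dish, mug, bell and cassettes look unmoved in the last top picture. I did not measure them.
- **Robot:** it stands clear of everything, with about zero wrist force.

**What disagreed or went wrong**
- The wrist camera and the fixed cameras differed by up to 8 mm on a lens held in the gripper, so I aimed between the two.
- The gripper's knuckles touched the case rim while I was placing both lenses. The force was about 10 N or less on the tall lens; I moved it 8 mm inward and lowered it again. It was also about 8 N when I released the short lens.

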